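# Put the full drawer bin back into its bay

## Robot

A 7-joint arm with a two-finger parallel gripper is mounted at the origin on a cart in front of the work surface, level with it; the furniture and walls round the work are solid. World frame = base frame: x ahead of the robot, y to its left, z up, the work surface at z = 0. Lengths are in m, angles in rad, forces in N, time in s.
With the tool pointing down it reaches from about 0.425 to 0.975 m from the base axis. Payload 16.7 kg.
Tool frame: the origin (TCP) lies at the very end of the fingers, on their centre line; the grasp point (between the pads) lies 19 mm behind it; z points along the fingers, y is the direction in which the jaws open and shut (so a half turn about z gives the same grasp; the last joint's range is limited). The gripper opens to 85 mm and grips with 20 to 120 N. Pads are 22 mm wide; open, the fingers measure 114 mm over their backs; the gripper's body (76 mm by 85 mm) begins 54 mm behind the grasp point. The pads swing forward as they close: fully open they stand 13 mm farther back than shut.
Start: joints at [1.014, 0.426, 0.074, 1.606, -0.034, 1.111, -0.067], TCP at [0.268, -0.62, 0.231] pointing down, gripper open.
Joint ranges: [-2.85, 2.85], [-0.5, 2.14], [-1.23, 1.37], [0.21, 2.46], [-1.02, 4.16], [0.16, 2.05], [-2.73, 2.73]. Speed limits (rad/s): [1.89, 1.89, 2.39, 2.39, 3.01, 3.01, 3.01].

## Interface

Orientations are given as a rotation vector (axis times angle).
In Python, from cell import monitor, imaging, job_done gives the robot as it stands.
- The arm moves only by the tool arm_command, never from a script. Its argument "commands" is a list of rows, each an object of numbers: "grip": the finger opening in cm, from 0 to 8.54; "tx", "ty", "tz": the shift along the tool's x, y, z in cm; "rx", "ry", "rz": the turn, a rotation vector about the tool's x, y, z in rad. A call has 1 to 5 rows; each row is the pose to reach, as a shift and turn from the pose commanded when the call began, along the tool's axes at that moment; what a row does not reach only later rows make up. A row lasts 1/10 s, in which the tool goes at most 50 mm and 8.59 degrees, less where a joint would pass 70% of its speed; a pose out of reach is approached as far as the arm can. A call with a gripper value outside its range is refused whole. The fingers move at their own pace and stop on an object; the grip force is fixed at half the most. Time passes only in rows, so rows that repeat a pose let the fingers close. It gives the time, the measured TCP pose, the force and the opening at its end, in the units of the state.
- monitor.state(): the state, without advancing time (a new reading comes with each control period).
- imaging.grab_frame(name): name is "scene" or "side" or "wrist"; returns a dict with "color" (480x640x3 uint8, blue, green, red), "camera_matrix" (3x3 intrinsics, pixels), "extrinsics" (4x4, takes a point from camera to world coordinates). Camera axes: x right, y up, looking along -z (the intrinsics and any distortion apply to the point x, -y, -z); pixel columns grow to the right and rows downward; lengths in m; the calibration is good to about 2 mm. A picture is of the moment at which its call begins. There is no depth.
- job_done(): hands the job in, once; it reports no verdict.
The state is a dict: "clock": time; "joint_positions": joint angles; "joint_vel": joint speeds; "joint_efforts": joint torques, N m; "tool_pos": TCP position; "tcp_rot": TCP orientation; "wrist_force": force on the tool from outside, world axes, zero at the start; "torque": the same for the moment, N m; "width": finger opening in m.
Only numpy, scipy, OpenCV 4.12 (cv2) and the standard library are available. Lean on these libraries where they do the work, as an engineer would, in place of code of your own. Each camera call takes 0.05 s, during which the arm holds its last target.

## Task

The blue drawer bin on the bench holds loose axle bolts and a wheel bearing. Carry it level, without spilling anything, to the empty bay of the low grey bin cabinet and slide it in, tall end wall first and low front wall towards the opening. Press it fully home against the sprung buffer, firmly but without ramming, until the red spring catch in the sill snaps up in front of it, then let go; do not disturb the other things on the bench.

Things in the scene. Friction and masses are not known exactly. Their poses are not given: they have to be found in the camera images.
- bin: Open blue plastic drawer bin, loose: 150 long (own x) x 64 wide (own y) x 48 high, walls and floor 3 mm; about 0.14 kg, with contents about 0.38 kg (varies). Origin: centre of its underside, z up. The end wall at -x (front, blank white card) is only 38 high; the tall wall at +x goes into the bay first. Long sides flat: grasp from above across the 64 mm width.
- bin_front (a point): Middle of the outer face of the bin's low front wall, at (-75, 0, 19) mm in the bin's frame.
- cabinet: Low grey sheet-steel cabinet, fixed; origin under its centre: 158 deep (x) x 232 wide (y) x 84 high over its roof. x points into the bays. Three bays at y = -76, 0, +76, each 72 wide x 55 high, dividers 4 thick, raked at the front, mouths in the face at x = -79. Bay floors lie 26 mm above the bench and run on 30 mm in front of the mouths as a sill. Two bays hold fixed bins of the same kind; any one is empty.
- bay: The empty bay; origin: middle of its mouth, on its floor, in the plane of the cabinet's front; x points into the bay, y left, z up. Catch and end pads sit together on a depth plate in slotted holes, so home differs: the bin's origin is somewhere from 62 to 70 mm inside the mouth when the catch snaps (front wall still 5 to 13 mm outside); feel for it. Rigid rubber end pads stop it 4 mm deeper.
- bay_roof_edge (a point): Middle of the roof's front edge over the empty bay, 32 mm inside the mouth and 55 above its floor (clearance round the bin: 7 mm above, 4 mm each side). Deep inside, a sprung buffer meets the tall wall 7 mm before home and pushes back with 3 N, 5 N where the catch snaps, 6.5 N at the end pads; friction of the bin adds 2 to 8 N, the more the pusher bears down on it. If not caught, it creeps out again.
- bay_catch (a joint): Red spring catch in the sill of the empty bay, in m: 0 = fully up, about 0.007 = pressed flush. A wedge 24 mm wide in the middle of the sill, 7 high, its upright back face 5 to 13 mm in front of the mouth (with the depth plate), its slope 14 mm long towards the robot. A bin sliding in presses it down (about 1 N); it springs up in front of the bin once that is home, and the buffer holds the bin against it.
- bearing: Steel ball bearing, 47 mm across, 14 high, loose in the bin near its tall wall; origin under its centre. 90 g.
- bolt_a: Hex bolt, 70 long, head 19, shank 10, lying loose in the bin along its length; origin at the middle of the head's end face, its own z along the shank. 50 g.
- bolt_b: Second bolt of the same kind, head the other way, loose in the bin.
- bolt_c: Third bolt of the same kind, loose in the bin.
- tape_roll: Bystander: black tape roll, 70 across, 19 high, lying loose; origin under its centre.
- oil: Bystander: white oil bottle with a red cap, 60 across, 160 high, standing loose; origin under its centre.
- meter: Bystander: yellow multimeter, 145 x 72 x 47, lying loose; origin under its centre.
- cells: Bystander: pack of three green and blue cells, 67 x 55 x 18, lying loose; origin under its centre.

How it is judged:
By the outcome, as a careful person would: the job done as asked, in the order asked, and still so for the second after the job is handed in, with the robot touching nothing.
It also fails if it takes over 56 s, if anything falls off the work surface, if the arm or the gripper's body presses on something with over 40 N, if the wrist force passes 120 N, or if a joint passes its speed limit or range.

## Working session

There is one attempt and no reset: what is moved stays moved. The work goes in short steps, Python scripts to look and compute and a tool call to move; the robot and the scene stay as the last step left them, time stands still between calls to the robot, and variables do not carry over. Pictures are saved under pics/ and viewed, and the job is handed in when it is done.

Besides the shell and the picture viewer there is one more tool, called after "Request:" in YAML: its name, and indented under it one key for each argument. arm_command: Moves the arm, as the interface text tells. Its arguments: {"type":"object","properties":{"commands":{"type":"array"}},"required":["commands"]}

```bash
ls; mkdir -p pics; python3 - <<'E'
from cell import monitor, imaging
import cv2,numpy as np
print(monitor.state())
for n in ("scene","side","wrist"):
    f=imaging.grab_frame(n); cv2.imwrite(f"pics/{n}0.png",f["color"]); np.savez(f"pics/{n}0.npz",K=f["camera_matrix"],E=f["extrinsics"]); print(n,list(f.keys()),f["camera_matrix"].tolist(),f["extrinsics"].round(4).tolist())
E
```

```text
pics
{'clock': 0.0, 'joint_positions': array([ 1.01349732,  0.42673209,  0.07383983,  1.60662793, -0.03409231,
        1.1107976 , -0.06708819]), 'joint_vel': array([ 0.00046402, -0.00111275,  0.00018492,  0.00082439, -0.00098146,
       -0.00145762,  0.00016629]), 'joint_efforts': array([-5.00912629e-04, -9.49856830e+01,  3.76103863e+00, -4.63531029e+01,
        1.91722764e-02,  1.00853958e-02,  6.70721352e-05]), 'tool_pos': array([ 0.26750847, -0.61927289,  0.23060098]), 'tcp_rot': array([-3.07528578e+00, -6.35874871e-01,  5.66416538e-04]), 'wrist_force': array([-0.14615607,  0.16161831, -1.09967105]), 'torque': array([ 0.04774017, -0.02827402,  0.02476806]), 'width': 0.08550602900029906}
scene ['color', 'camera_matrix', 'extrinsics'] [[527.6041461263534, 0.0, 318.2957899701549], [0.0, 527.6041461263534, 239.20999233707659], [0.0, 0.0, 1.0]] [[-0.4523, 0.4063, -0.7939, -0.6011], [-0.8918, -0.2081, 0.4016, 0.6037], [-0.002, 0.8897, 0.4565, 0.7486], [0.0, 0.0, 0.0, 1.0]]
side ['color', 'camera_matrix', 'extrinsics'] [[437.0258942763775, 0.0, 324.17866618032735], [0.0, 437.0258942763775, 250.71086139248706], [0.0, 0.0, 1.0]] [[-0.9312, 0.2325, -0.2806, 0.1606], [-0.3642, -0.6221, 0.693, 0.8908], [-0.0134, 0.7476, 0.664, 0.9153], [0.0, 0.0, 0.0, 1.0]]
wrist ['color', 'camera_matrix', 'extrinsics'] [[415.8307052579335, 0.0, 314.3431487329241], [0.0, 415.8307052579335, 243.45284345217857], [0.0, 0.0, 1.0]] [[0.3974, 0.8741, 0.2794, 0.3403], [-0.9176, 0.379, 0.1195, -0.5884], [-0.0014, -0.3039, 0.9527, 0.3737], [0.0, 0.0, 0.0, 1.0]]
```

View pics/scene0.png

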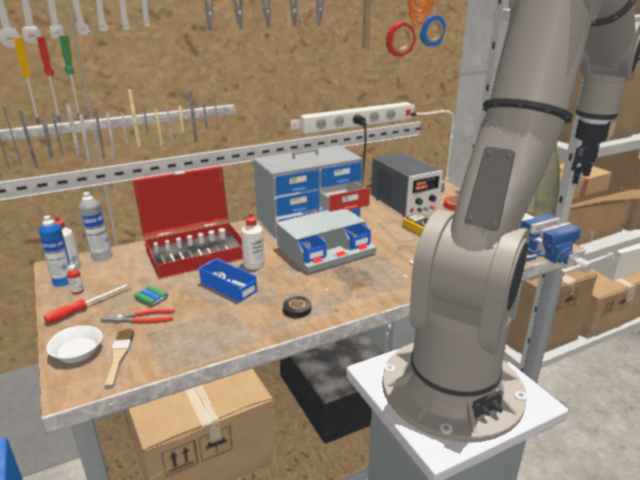

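View pics/side0.png

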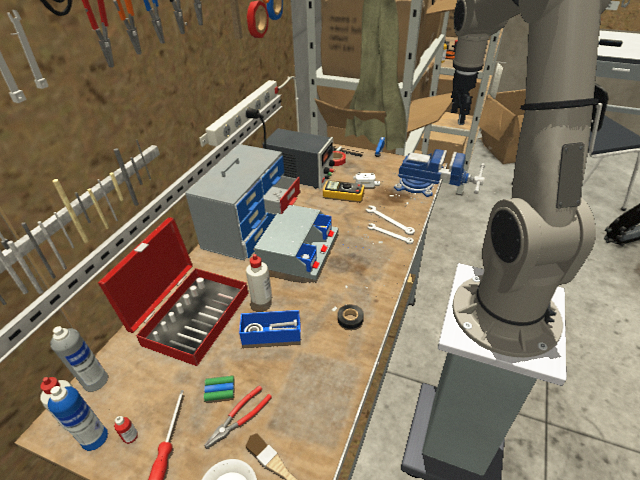

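View pics/wrist0.png

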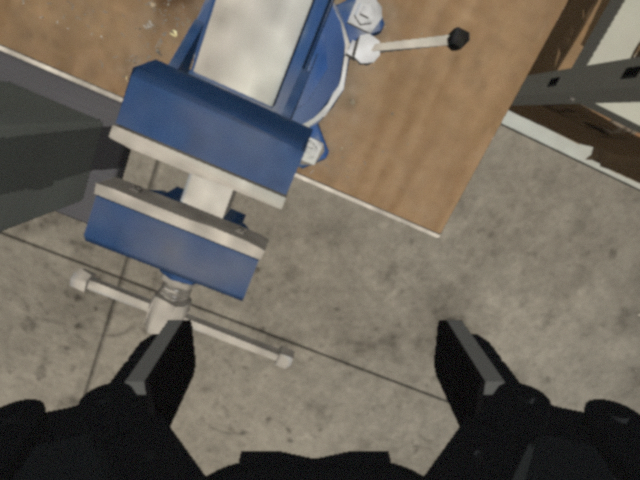

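```bash
python3 - <<'E'
import cv2
s=cv2.imread('pics/scene0.png'); d=cv2.imread('pics/side0.png')
cv2.imwrite('pics/s_cab.png',cv2.resize(s[200:280,265:385],None,fx=6,fy=6,interpolation=cv2.INTER_CUBIC))
cv2.imwrite('pics/s_bin.png',cv2.resize(s[250:330,190:320],None,fx=6,fy=6,interpolation=cv2.INTER_CUBIC))
cv2.imwrite('pics/d_cab.png',cv2.resize(d[195:295,245:355],None,fx=6,fy=6,interpolation=cv2.INTER_CUBIC))
cv2.imwrite('pics/d_bin.png',cv2.resize(d[250:360,230:375],None,fx=5,fy=5,interpolation=cv2.INTER_CUBIC))
E
```

```text
(no output)
```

View pics/s_cab.png

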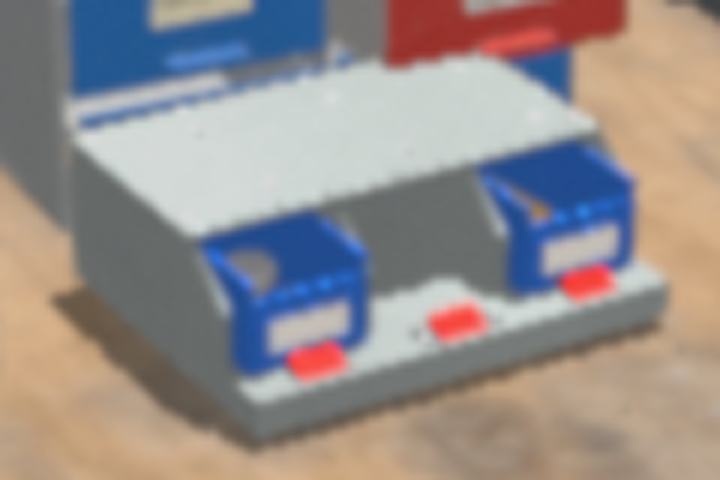

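View pics/s_bin.png

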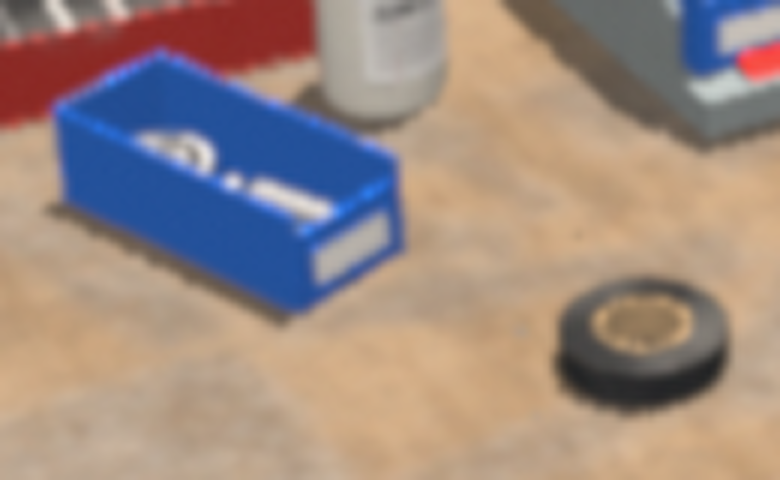

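View pics/d_cab.png

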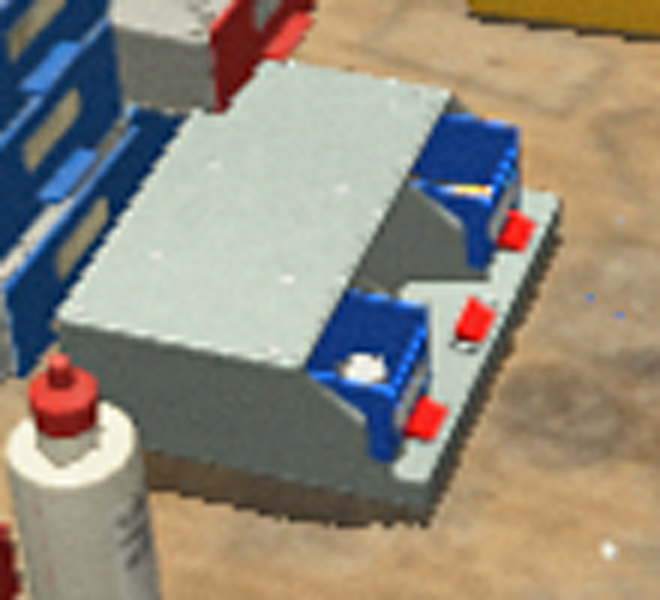

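View pics/d_bin.png

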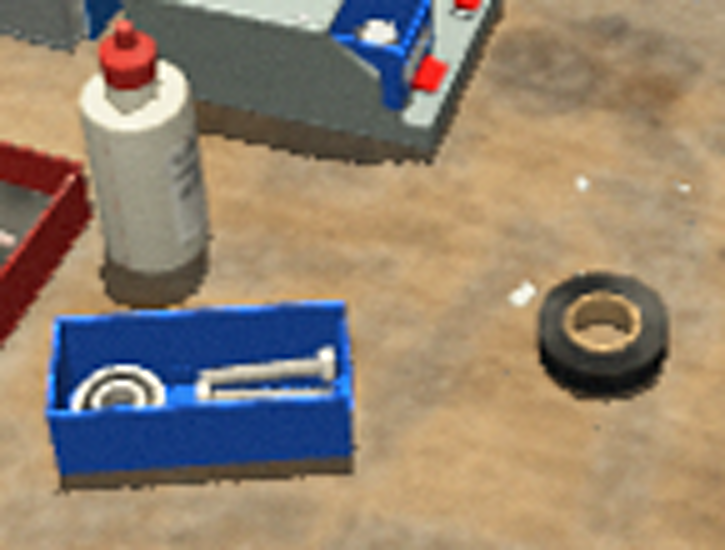

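```bash
cat > h.py <<'E'
import numpy as np
from scipy.optimize import least_squares
C={n:np.load(f'pics/{n}0.npz') for n in('scene','side','wrist')}
def proj(P,K,E):
    q=(np.asarray(P)-E[:3,3])@E[:3,:3]
    return np.stack([K[0,0]*q[:,0]/-q[:,2]+K[0,2],K[1,1]*-q[:,1]/-q[:,2]+K[1,2]],1)
def pose(p,L):
    c,s=np.cos(p[2]),np.sin(p[2]);L=np.asarray(L,float)
    return np.stack([p[0]+c*L[:,0]-s*L[:,1],p[1]+s*L[:,0]+c*L[:,1],L[:,2]],1)
def fit(obs,p0,show=True):
    # obs: list of (K,E,local pts mm, pix)
    def r(p): return np.concatenate([(proj(pose(p,np.array(L)/1e3),K,E)-np.array(px)).ravel() for K,E,L,px in obs])
    s=least_squares(r,p0,loss='soft_l1',f_scale=1.0)
    if show: print(s.x.round(4),np.degrees(s.x[2]).round(2)); print(r(s.x).reshape(-1,2).round(1).tolist())
    return s.x
E
python3 - <<'E'
from h import *
def ob(n,o,k,pairs): return (C[n]['K'],C[n]['E'],[a for a,b in pairs],[(o[0]+(b[0]+.5)/k-.5,o[1]+(b[1]+.5)/k-.5) for a,b in pairs])
b1=ob('scene',(190,250),6,[((75,32,48),(57,105)),((75,-32,48),(163,52)),((-75,-32,48),(398,155)),((-75,32,0),(297,312)),((75,32,0),(65,205)),((-75,-32,0),(403,248))])
b2=ob('side',(230,250),5,[((75,32,48),(50,412)),((75,-32,48),(55,318)),((-75,-32,48),(345,302)),((-75,32,48),(351,405)),((75,32,0),(62,478)),((-75,32,0),(352,465))])
for o in ([b1],[b2],[b1,b2]): fit(o,[.7,.2,.5])
c1=ob('scene',(265,200),6,[((-47,116,84),(195,238)),((-47,-116,84),(600,130)),((79,116,84),(75,140)),((-109,116,26),(252,410)),((-109,116,0),(255,448)),((-109,-116,26),(665,290)),((-109,-116,0),(665,320))])
c2=ob('side',(245,195),6,[((-47,116,84),(300,368)),((-47,-116,84),(452,92)),((79,116,84),(60,320)),((79,-116,84),(265,62)),((-109,116,0),(425,525)),((-109,-116,26),(560,200))])
for o in ([c1],[c2],[c1,c2]): fit(o,[.8,-.2,0])
E
```

```text
[0.5631 0.2818 0.428 ] 24.53
[[-0.8, -0.0], [-0.1, -0.4], [0.2, 0.1], [0.2, 0.5], [-0.2, -1.2], [0.4, 0.4]]
[0.5579 0.2855 0.4231] 24.24
[[-0.8, 1.1], [0.6, 0.0], [0.7, 0.5], [-0.3, -0.4], [-0.5, -0.3], [0.4, -0.6]]
[0.5592 0.2836 0.4257] 24.39
[[-1.0, 0.8], [-0.2, 0.3], [0.1, 1.0], [-0.0, 1.5], [-0.4, -0.4], [0.3, 1.3], [-0.8, 0.5], [0.5, -0.6], [0.5, -0.2], [-0.5, -1.2], [-0.5, -1.0], [0.3, -1.4]]
[ 0.6373 -0.0384  0.0628] 3.6
[[-1.4, -0.0], [0.2, -0.3], [-1.7, -0.5], [0.4, -0.8], [0.0, 1.1], [0.9, -1.2], [0.4, 1.6]]
[ 0.6348 -0.0373  0.0543] 3.11
[[-0.2, 0.7], [0.7, 0.1], [-0.8, -0.1], [-4.6, -1.7], [0.5, 0.1], [1.1, -0.2]]
[ 0.6355 -0.0377  0.0587] 3.36
[[-1.5, 0.2], [0.4, 0.0], [-1.6, -0.3], [0.2, -0.5], [-0.1, 1.4], [1.0, -0.8], [0.5, 2.0], [-0.2, 0.5], [0.4, -0.1], [-0.8, -0.1], [-5.0, -1.8], [0.5, -0.2], [0.8, -0.4]]
```

```bash
cat >> h.py <<'E'
from scipy.spatial.transform import Rotation as Ro
def go(pos,yaw,st):
    R=Ro.from_rotvec(st['tcp_rot']); T=Ro.from_euler('z',yaw)*Ro.from_euler('x',np.pi)
    d=R.inv().apply(np.array(pos)-st['tool_pos'])*100
    return d.round(2).tolist(), (R.inv()*T).as_rotvec().round(4).tolist()
def onplane(n,px,z,K=None,E=None):
    K=C[n]['K'] if K is None else K;E=C[n]['E'] if E is None else E
    d=E[:3,:3]@np.array([(px[0]-K[0,2])/K[0,0],-(px[1]-K[1,2])/K[1,1],-1]);o=E[:3,3]
    return (o+d*(z-o[2])/d[2]).round(4)
E
python3 - <<'E'
from h import *
from cell import monitor
st=monitor.state()
print('bottle side',onplane('side',(261,308),0),'scene',onplane('scene',(252,269),0), 'cap', onplane('side',(255,258),.15))
print('tape',onplane('side',(350,316),.019),onplane('scene',(297,302),.019))
print(go([.46,-.3,.26],np.radians(3.4),st)); print(go([.44,-.03,.26],np.radians(3.4),st))
E
```

```text
bottle side [ 0.6239  0.2179 -0.    ] scene [0.6225 0.193  0.    ] cap [0.6419 0.1815 0.15  ]
tape [0.3809 0.1733 0.019 ] [0.39   0.1614 0.019 ]
([30.33, -21.69, -2.9], [-0.001, 0.0002, 0.3484])
([39.2, -47.27, -2.88], [-0.001, 0.0002, 0.3484])
```

Request:
arm_command:
  commands:
    - {"tx":30.3,"ty":-21.7,"tz":-2.9,"rz":0.348}
    - {"tx":30.3,"ty":-21.7,"tz":-2.9,"rz":0.348}
    - {"tx":30.3,"ty":-21.7,"tz":-2.9,"rz":0.348}
    - {"tx":30.3,"ty":-21.7,"tz":-2.9,"rz":0.348}
    - {"tx":30.3,"ty":-21.7,"tz":-2.9,"rz":0.348}

```text
invalid input
```

```bash
python3 - <<'E'
from h import *
from cell import monitor
st=monitor.state()
print(st['clock'],st['tool_pos'],st['joint_positions'].round(2))
print(go([.44,-.03,.26],np.radians(3.4),st))
E
```

```text
0.15 [ 0.26754576 -0.61934996  0.23074722] [ 1.01  0.43  0.07  1.61 -0.03  1.11 -0.07]
([39.2, -47.27, -2.88], [-0.001, 0.0002, 0.3484])
```

Request:
arm_command:
  commands:
    - {"grip":8.5,"tx":30.3,"ty":-21.7,"tz":-2.9,"rx":0,"ry":0,"rz":0.348}
    - {"grip":8.5,"tx":30.3,"ty":-21.7,"tz":-2.9,"rx":0,"ry":0,"rz":0.348}
    - {"grip":8.5,"tx":30.3,"ty":-21.7,"tz":-2.9,"rx":0,"ry":0,"rz":0.348}
    - {"grip":8.5,"tx":30.3,"ty":-21.7,"tz":-2.9,"rx":0,"ry":0,"rz":0.348}
    - {"grip":8.5,"tx":30.3,"ty":-21.7,"tz":-2.9,"rx":0,"ry":0,"rz":0.348}

```text
clock: 0.65
tool_pos: [0.3955, -0.4063, 0.2506]
tcp_rot: [-3.14, -0.094, 0.0]
wrist_force: [0.4, 0.2, 0.8]
width: 0.0848
```

```bash
python3 - <<'E'
from h import *
from cell import monitor
st=monitor.state()
print(st['clock'],st['tool_pos'],st['joint_positions'].round(2))
print(go([.44,-.03,.26],np.radians(3.4),st))
E
```

```text
0.65 [ 0.3955123  -0.40629391  0.25059188] [ 0.65  0.23  0.04  1.83 -0.01  1.08 -0.82]
([6.68, -37.3, -0.94], [-0.0001, 0.0001, 0.0003])
```

Request:
arm_command:
  commands:
    - {"grip":8.5,"tx":6.7,"ty":-37.3,"tz":-0.9,"rx":0,"ry":0,"rz":0}
    - {"grip":8.5,"tx":6.7,"ty":-37.3,"tz":-0.9,"rx":0,"ry":0,"rz":0}
    - {"grip":8.5,"tx":6.7,"ty":-37.3,"tz":-0.9,"rx":0,"ry":0,"rz":0}
    - {"grip":8.5,"tx":6.7,"ty":-37.3,"tz":-0.9,"rx":0,"ry":0,"rz":0}
    - {"grip":8.5,"tx":6.7,"ty":-37.3,"tz":-0.9,"rx":0,"ry":0,"rz":0}

```text
clock: 1.15
tool_pos: [0.424, -0.1581, 0.2566]
tcp_rot: [3.14, 0.094, 0.0]
wrist_force: [2.5, 1.2, 0.6]
width: 0.0853
```

Request:
arm_command:
  commands:
    - {"grip":8.5,"tx":1.4,"ty":-14,"tz":0,"rx":0,"ry":0,"rz":0}
    - {"grip":8.5,"tx":1.4,"ty":-14,"tz":0,"rx":0,"ry":0,"rz":0}
    - {"grip":8.5,"tx":1.4,"ty":-14,"tz":0,"rx":0,"ry":0,"rz":0}
    - {"grip":8.5,"tx":1.4,"ty":-14,"tz":0,"rx":0,"ry":0,"rz":0}
    - {"grip":8.5,"tx":1.4,"ty":-14,"tz":0,"rx":0,"ry":0,"rz":0}

```text
clock: 1.65
tool_pos: [0.4298, -0.0189, 0.2565]
tcp_rot: [3.14, 0.097, -0.0]
wrist_force: [-0.2, -0.5, 0.9]
width: 0.0848
```

```bash
cat >> h.py <<'E'
def snap(n,tag):
    import cv2
    from cell import imaging
    f=imaging.grab_frame(n); cv2.imwrite(f"pics/{tag}.png",f["color"]); np.savez(f"pics/{tag}.npz",K=f["camera_matrix"],E=f["extrinsics"])
E
python3 - <<'E'
from h import *
from cell import monitor
snap('wrist','w1')
st=monitor.state()
print(st['clock'],st['tool_pos'],st['joint_positions'].round(2))
print(go([.44,-.03,.26],np.radians(3.4),st))
E
```

```text
1.7 [ 0.42982865 -0.01982422  0.25641594] [ 0.2   0.01 -0.3   2.08  0.    1.06 -1.61]
([0.95, 1.08, -0.36], [0.0002, 0.0001, 0.0006])
```

View pics/w1.png

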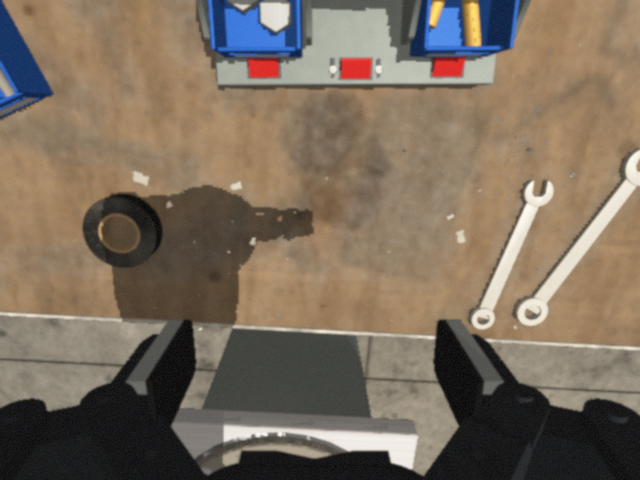

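```bash
python3 - <<'E'
import cv2
s=cv2.imread('pics/w1.png')
cv2.imwrite('pics/w1c.png',cv2.resize(s[0:110,190:350],None,fx=5,fy=5,interpolation=cv2.INTER_CUBIC))
cv2.imwrite('pics/w1d.png',cv2.resize(s[0:110,350:510],None,fx=5,fy=5,interpolation=cv2.INTER_CUBIC))
E
```

```text
(no output)
```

View pics/w1c.png

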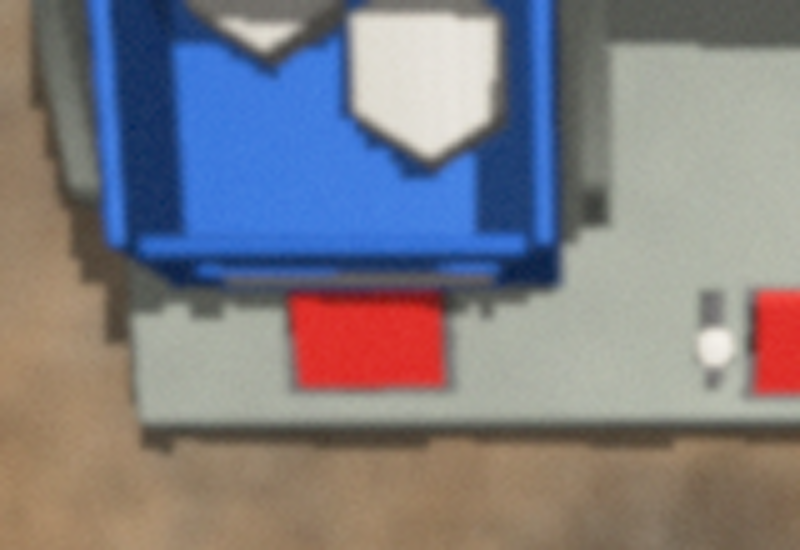

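View pics/w1d.png

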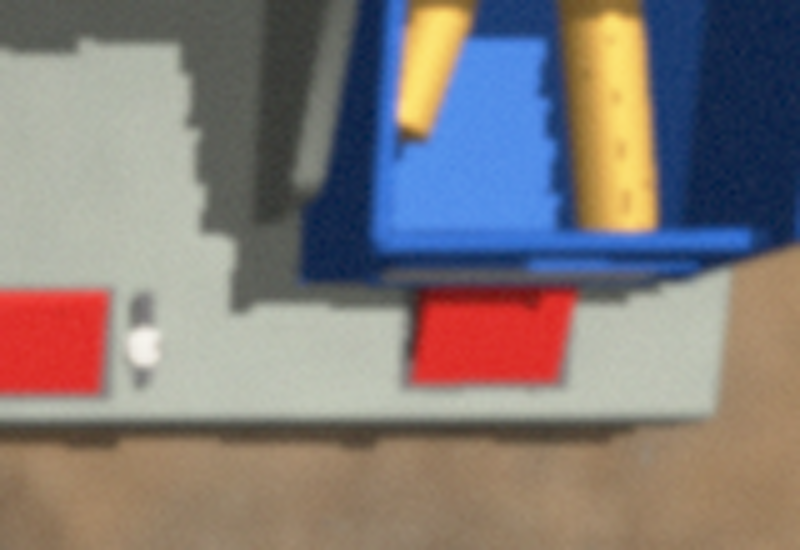

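```bash
python3 - <<'E'
from h import *
D=np.load('pics/w1.npz');K,E=D['K'],D['E']
o=lambda x0,x,y:(x0+x/5,y/5)
A=onplane('',o(190,138,423),.026,K,E);B=onplane('',o(350,715,415),.026,K,E)
print(A,B,np.linalg.norm(A-B))
cl=onplane('',o(190,753,394),.026,K,E);cr=onplane('',o(350,104,394),.026,K,E); print('catch front',cl,cr)
bl=onplane('',o(190,753,290),.033,K,E);br=onplane('',o(350,108,290),.033,K,E); print('catch back top',bl,br)
d=(A-B)[:2];yaw=np.arctan2(d[1],d[0])-np.pi/2;print(np.degrees(yaw))
m=(A+B)[:2]/2; x=np.array([np.cos(yaw),np.sin(yaw)]);print('origin',m+.109*x,'mouth',m+.03*x)
for q in(cl,cr,bl,br): print('catch cab x rel mouth mm',((q[:2]-m)@x-.03)*1e3, (q[:2]-m)@[-x[1],x[0]])
E
```

```text
[0.5246 0.0687 0.026 ] [ 0.5403 -0.162   0.026 ] 0.23123360482421237
catch front [ 0.5356 -0.0341  0.026 ] [ 0.5372 -0.0593  0.026 ]
catch back top [ 0.5507 -0.0324  0.033 ] [ 0.5523 -0.0575  0.033 ]
3.893189835404634
origin [ 0.64119847 -0.03924926] mouth [ 0.56238077 -0.0446131 ]
catch cab x rel mouth mm -26.005165422637248 0.012307164445943956
catch cab x rel mouth mm -26.119854634960657 -0.012943317656078902
catch cab x rel mouth mm -10.824586446374008 0.012978001196155603
catch cab x rel mouth mm -10.932485988133772 -0.012172711670260098
```

```bash
python3 - <<'E'
from h import *
from cell import monitor
st=monitor.state()
print(go([.49,.255,.26],np.radians(24.4),st))
E
```

```text
([7.65, -27.07, -0.36], [0.0002, 0.0001, -0.3659])
```

Request:
arm_command:
  commands:
    - {"grip":8.5,"tx":7.6,"ty":-27,"tz":-0.4,"rx":0,"ry":0,"rz":-0.366}
    - {"grip":8.5,"tx":7.6,"ty":-27,"tz":-0.4,"rx":0,"ry":0,"rz":-0.366}
    - {"grip":8.5,"tx":7.6,"ty":-27,"tz":-0.4,"rx":0,"ry":0,"rz":-0.366}
    - {"grip":8.5,"tx":7.6,"ty":-27,"tz":-0.4,"rx":0,"ry":0,"rz":-0.366}
    - {"grip":8.5,"tx":7.6,"ty":-27,"tz":-0.4,"rx":0,"ry":0,"rz":-0.366}

```text
clock: 2.2
tool_pos: [0.484, 0.2251, 0.26]
tcp_rot: [3.071, 0.66, 0.0]
wrist_force: [0.3, -0.6, 0.4]
width: 0.0851
```

Request:
arm_command:
  commands:
    - {"grip":8.5,"tx":1,"ty":-3,"tz":0,"rx":0,"ry":0,"rz":0}
    - {"grip":8.5,"tx":1,"ty":-3,"tz":0,"rx":0,"ry":0,"rz":0}

```text
clock: 2.4
tool_pos: [0.4794, 0.2596, 0.2596]
tcp_rot: [-3.068, -0.669, 0.001]
wrist_force: [-0.4, -0.9, 0.5]
width: 0.0851
```

```bash
python3 - <<'E'
from h import *
from cell import monitor
import cv2
snap('wrist','w2')
st=monitor.state()
print(st['clock'],st['tool_pos'],st['tcp_rot'],st['joint_positions'].round(2))
E
```

```text
2.45 [0.47987432 0.25709383 0.25946945] [-3.06969548e+00 -6.65919829e-01  1.69737114e-03] [-0.15  0.23 -0.53  1.84  0.13  1.11 -1.87]
```

View pics/w2.png

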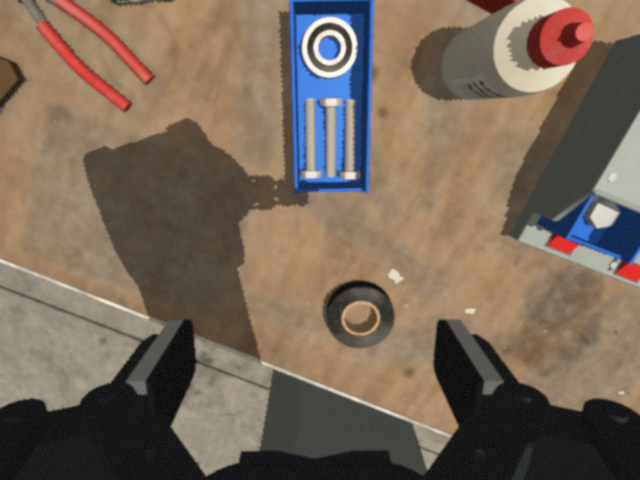

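```bash
python3 - <<'E'
import cv2
s=cv2.imread('pics/w2.png')
cv2.imwrite('pics/w2c.png',cv2.resize(s[0:200,270:390],None,fx=3,fy=3,interpolation=cv2.INTER_CUBIC))
cv2.imwrite('pics/w2d.png',cv2.resize(s[140:210,270:390],None,fx=6,fy=6,interpolation=cv2.INTER_CUBIC))
E
```

```text
(no output)
```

View pics/w2c.png

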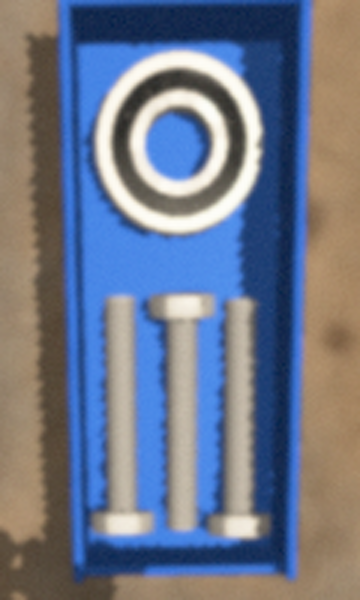

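View pics/w2d.png

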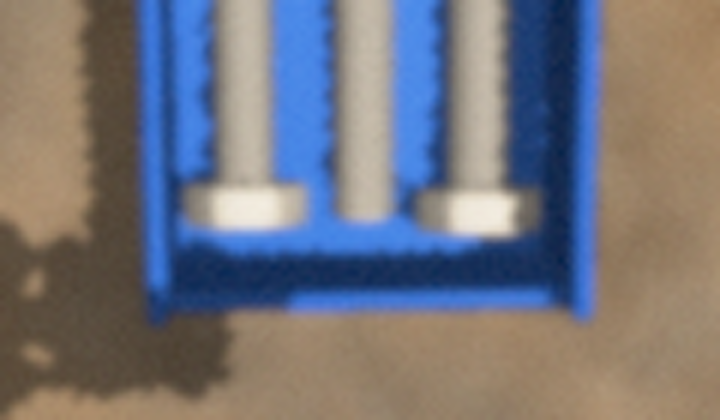

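```bash
python3 - <<'E'
from h import *
from cell import monitor
D=np.load('pics/w2.npz');K,E=D['K'],D['E']
f=lambda px:onplane('',px,.048,K,E)
FL,FR=f((294.7,193.3)),f((369.3,193)); TL,TR=f((290.2,3)),f((373,3))
print(FL,FR,np.linalg.norm(FL-FR)); print(TL,TR,np.linalg.norm(TL-TR))
a=(FL+FR)[:2]/2;b=(TL+TR)[:2]/2;print(np.linalg.norm(b-a))
yaw=np.arctan2(*(b-a)[::-1]);n=(FL-FR)[:2];print(np.degrees(yaw),np.degrees(np.arctan2(n[1],n[0]))-90)
x=np.array([np.cos(yaw),np.sin(yaw)]);print('center',a+.075*x)
g=a+(.075-.038)*x;print('grasp',g)
st=monitor.state()
for z in (.13,.016): print(go([*g,z],yaw,st))
E
```

```text
[0.4825 0.2798 0.048 ] [0.5096 0.2215 0.048 ] 0.06429074583484005
[0.6141 0.3416 0.048 ] [0.6402 0.2848 0.048 ] 0.06250959926283324
0.14525740084415667
25.506589071229264 24.930750668339712
center [0.56374018 0.28294612]
grasp [0.52944382 0.26658275]
([4.92, 1.2, 12.94], [-0.0007, 0.0009, -0.0179])
([4.93, 1.21, 24.34], [-0.0007, 0.0009, -0.0179])
```

Request:
arm_command:
  commands:
    - {"grip":8.5,"tx":4.9,"ty":1.2,"tz":4,"rx":0,"ry":0,"rz":-0.013}
    - {"grip":8.5,"tx":4.9,"ty":1.2,"tz":9,"rx":0,"ry":0,"rz":-0.013}
    - {"grip":8.5,"tx":4.9,"ty":1.2,"tz":13,"rx":0,"ry":0,"rz":-0.013}
    - {"grip":8.5,"tx":4.9,"ty":1.2,"tz":15,"rx":0,"ry":0,"rz":-0.013}
    - {"grip":8.5,"tx":4.9,"ty":1.2,"tz":15,"rx":0,"ry":0,"rz":-0.013}

```text
clock: 2.95
tool_pos: [0.5285, 0.2623, 0.1067]
tcp_rot: [3.065, 0.68, -0.009]
wrist_force: [0.1, 0.2, 0.2]
width: 0.0849
```

```bash
python3 - <<'E'
from h import *
from cell import monitor
snap('wrist','w3')
st=monitor.state()
print(st['clock'],st['tool_pos'],st['wrist_force'])
print(go([.5290,.2670,.015],np.radians(25.2),st))
E
```

```text
3.0 [0.52951935 0.26343485 0.10915883] [0.2478342  0.47873491 1.02619968]
([0.13, -0.35, 9.42], [0.0006, 0.0026, -0.0031])
```

View pics/w3.png

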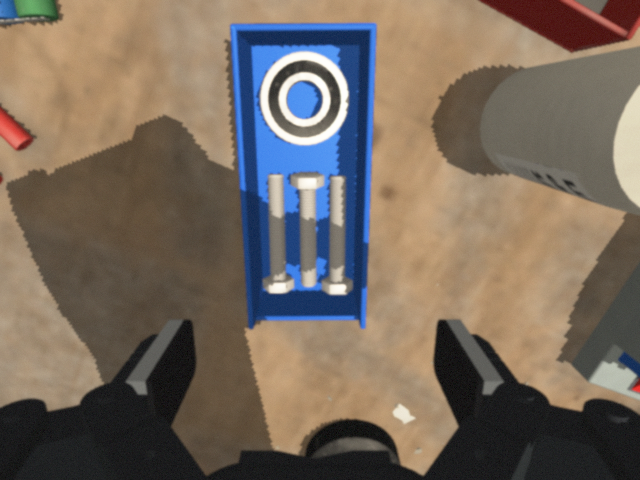

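```bash
python3 - <<'E'
from h import *
from cell import monitor
D=np.load('pics/w3.npz');K,E=D['K'],D['E']
p=fit([(K,E,[(-75,32,48),(-75,-32,48),(75,32,48),(75,-32,48)],[(249,328),(366,328),(231,24.5),(377,24)])],[.56,.28,.44])
x=np.array([np.cos(p[2]),np.sin(p[2])]);g=p[:2]-.038*x
print(g,go([*g,.016],p[2],monitor.state()))
E
```

```text
[0.563  0.2825 0.4421] 25.33
[[-0.1, 2.0], [0.1, 1.5], [-0.6, -0.5], [0.7, -0.8]]
[0.52867344 0.26625496] ([0.07, -0.3, 9.32], [0.0006, 0.0026, -0.0054])
```

Request:
arm_command:
  commands:
    - {"grip":8.5,"tx":0.1,"ty":-0.3,"tz":3,"rx":0,"ry":0,"rz":-0.005}
    - {"grip":8.5,"tx":0.1,"ty":-0.3,"tz":6,"rx":0,"ry":0,"rz":-0.005}
    - {"grip":8.5,"tx":0.1,"ty":-0.3,"tz":8.5,"rx":0,"ry":0,"rz":-0.005}
    - {"grip":8.5,"tx":0.1,"ty":-0.3,"tz":9.3,"rx":0,"ry":0,"rz":-0.005}
    - {"grip":8.5,"tx":0.1,"ty":-0.3,"tz":9.3,"rx":0,"ry":0,"rz":-0.005}

```text
clock: 3.5
tool_pos: [0.5298, 0.2683, 0.0178]
tcp_rot: [3.065, 0.69, 0.001]
wrist_force: [-0.7, 0.6, -0.1]
width: 0.0853
```

Request:
arm_command:
  commands:
    - {"grip":7.6,"tx":0,"ty":0,"tz":0,"rx":0,"ry":0,"rz":0}
    - {"grip":7.0,"tx":0,"ty":0,"tz":0,"rx":0,"ry":0,"rz":0}
    - {"grip":6.6,"tx":0,"ty":0,"tz":0,"rx":0,"ry":0,"rz":0}
    - {"grip":6.2,"tx":0,"ty":0,"tz":0,"rx":0,"ry":0,"rz":0}
    - {"grip":5.5,"tx":0,"ty":0,"tz":0,"rx":0,"ry":0,"rz":0}

```text
clock: 4.0
tool_pos: [0.5298, 0.2688, 0.0185]
tcp_rot: [3.065, 0.69, 0.003]
wrist_force: [-3.1, -3.3, 15.1]
width: 0.0634
```

Request:
arm_command:
  commands:
    - {"grip":5.5,"tx":0,"ty":0,"tz":0,"rx":0,"ry":0,"rz":0}
    - {"grip":5.5,"tx":0,"ty":0,"tz":0,"rx":0,"ry":0,"rz":0}
    - {"grip":5.5,"tx":0,"ty":0,"tz":0,"rx":0,"ry":0,"rz":0}

```text
clock: 4.3
tool_pos: [0.5298, 0.2687, 0.0184]
tcp_rot: [3.065, 0.69, 0.002]
wrist_force: [-2.8, -3.7, 15.5]
width: 0.0634
```

```bash
python3 - <<'E'
from h import *
from cell import monitor
snap('wrist','w4')
st=monitor.state()
print(st['clock'],st['tool_pos'],st['wrist_force'],st['width'])
E
```

```text
4.35 [0.5297457  0.26878025 0.0184364 ] [-3.44257155 -3.20779154 15.78751043] 0.06348185242935034
```

View pics/w4.png

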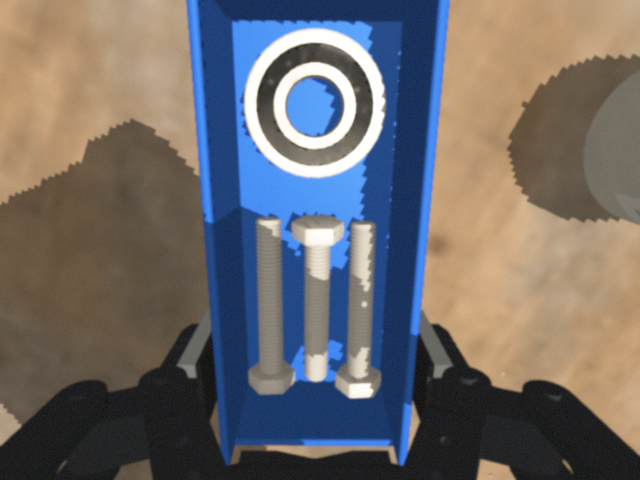

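Request:
arm_command:
  commands:
    - {"grip":5.5,"tx":0,"ty":0,"tz":-0.4,"rx":0,"ry":0,"rz":0}
    - {"grip":5.5,"tx":0,"ty":0,"tz":-1.2,"rx":0,"ry":0,"rz":0}
    - {"grip":5.5,"tx":0,"ty":0,"tz":-2.4,"rx":0,"ry":0,"rz":0}
    - {"grip":5.5,"tx":0,"ty":0,"tz":-4,"rx":0,"ry":0,"rz":0}
    - {"grip":5.5,"tx":0,"ty":0,"tz":-5.5,"rx":0,"ry":0,"rz":0}

```text
clock: 4.85
tool_pos: [0.5292, 0.2688, 0.0738]
tcp_rot: [-3.064, -0.691, -0.001]
wrist_force: [-0.1, -0.6, -3.6]
width: 0.0628
```

Request:
arm_command:
  commands:
    - {"grip":5.5,"tx":0,"ty":0,"tz":-1,"rx":0,"ry":0,"rz":0}
    - {"grip":5.5,"tx":0,"ty":0,"tz":-1.5,"rx":0,"ry":0,"rz":0}
    - {"grip":5.5,"tx":0,"ty":0,"tz":-1.5,"rx":0,"ry":0,"rz":0}

```text
clock: 5.15
tool_pos: [0.5294, 0.2688, 0.0879]
tcp_rot: [-3.064, -0.691, -0.002]
wrist_force: [-0.2, -1.5, -3.5]
width: 0.0634
```

```bash
python3 - <<'E'
from h import *
from cell import monitor
snap('wrist','w5');snap('side','d5')
import cv2
cv2.imwrite('pics/d5c.png',cv2.imread('pics/d5.png')[200:400,180:420].repeat(3,0).repeat(3,1))
st=monitor.state()
print(st['clock'],st['tool_pos'],st['tcp_rot'],st['wrist_force'],st['torque'],st['width'])
E
```

```text
5.25 [0.52889892 0.26847239 0.08675808] [ 3.06450307e+00  6.91180702e-01 -6.11314486e-04] [ 0.90968526 -0.25719366 -4.35323359] [-0.03645436  0.13527734 -0.02526923] 0.0628238757169944
```

View pics/w5.png

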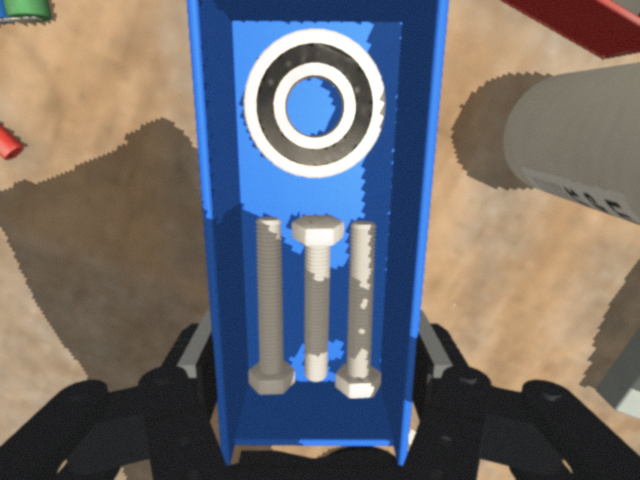

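View pics/d5c.png

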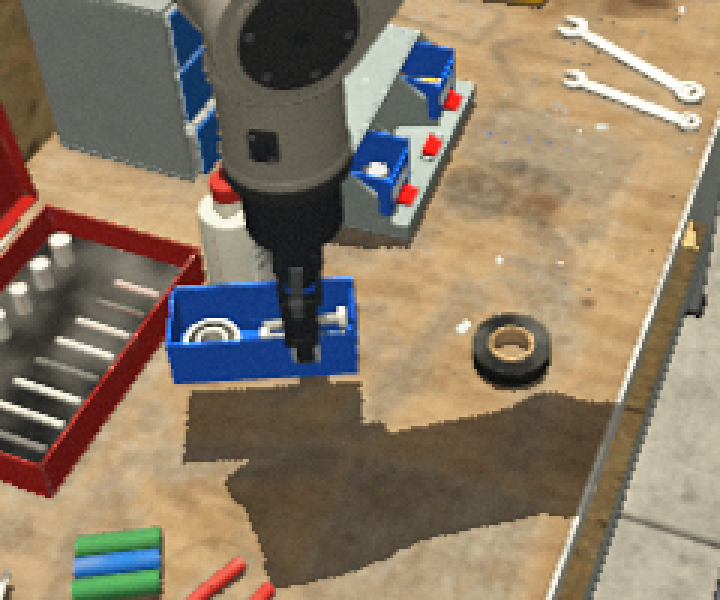

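```bash
python3 - <<'E'
import cv2
s=cv2.imread('pics/w4.png')
cv2.imwrite('pics/w4c.png',cv2.resize(s[400:480,190:440],None,fx=3,fy=3,interpolation=cv2.INTER_CUBIC))
cv2.imwrite('pics/w4d.png',cv2.resize(s[0:60,170:470],None,fx=2.6,fy=2.6,interpolation=cv2.INTER_CUBIC))
E
```

```text
(no output)
```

View pics/w4c.png

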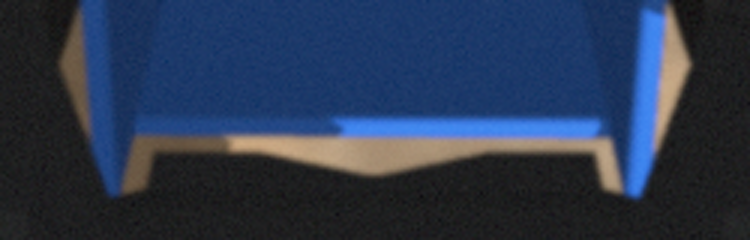

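View pics/w4d.png

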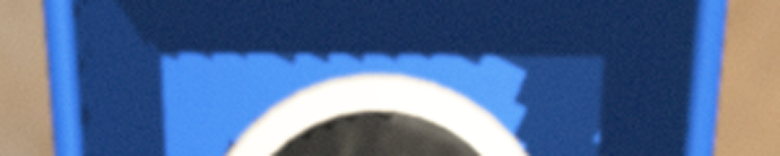

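```bash
python3 - <<'E'
from h import *
D=np.load('pics/w4.npz');K,E=D['K'],D['E']
pos=np.array([.52975,.26878,.01844]);Rt=Ro.from_rotvec([3.065,.69,.0025])
p=fit([(K,E,[(-75,32,48),(-75,-32,48),(72,29,3),(72,-29,3)],[(226.7,465.7),(404.3,466),(232.3,21.2),(401.5,21.2)])],[.56,.28,.44])
print('bin in tool mm',Rt.inv().apply(np.array([p[0],p[1],0])-pos)*1e3)
tx=Rt.apply([1,0,0]);ty=np.degrees(np.arctan2(tx[1],tx[0]));print('tool yaw',ty,'bin-tool',np.degrees(p[2])-ty)
E
```

```text
[0.5632 0.2834 0.4427] 25.37
[[-2.9, 1.7], [4.5, 1.6], [-0.2, -0.8], [0.2, -0.5]]
bin in tool mm [36.47554047  1.14558396 18.49785451]
tool yaw 25.374121937400833 bin-tool -0.006575405771197751
```

```bash
cat >> h.py <<'E'
M=np.array([.5624,-.0446]);YAW=np.radians(3.8)
def tcp_for(d,zb,lat=0):  # bin origin d m inside mouth, bottom height zb
    ex=np.array([np.cos(YAW),np.sin(YAW)]);ey=np.array([-ex[1],ex[0]])
    return [*(M+ex*(d-.0365)+ey*(.0011+lat)),zb+.0185]
E
python3 - <<'E'
from h import *
from cell import monitor
st=monitor.state()
print(go([.455,.235,.097],np.radians(25.2),st))
print(tcp_for(-.09,.07))
E
```

```text
([-8.11, -0.15, -1.02], [0.0, 0.0004, 0.0038])
[np.float64(0.43610521297061566), np.float64(-0.05188606678547877), 0.08850000000000001]
```

Request:
arm_command:
  commands:
    - {"grip":5.5,"tx":-0.8,"ty":0,"tz":-0.2,"rx":0,"ry":0,"rz":0}
    - {"grip":5.5,"tx":-2.4,"ty":0,"tz":-0.4,"rx":0,"ry":0,"rz":0}
    - {"grip":5.5,"tx":-4.5,"ty":0,"tz":-0.7,"rx":0,"ry":0,"rz":0}
    - {"grip":5.5,"tx":-6.6,"ty":0,"tz":-0.9,"rx":0,"ry":0,"rz":0}
    - {"grip":5.5,"tx":-8,"ty":-0.3,"tz":-1,"rx":0,"ry":0,"rz":0}

```text
clock: 5.75
tool_pos: [0.4538, 0.2358, 0.0967]
tcp_rot: [3.064, 0.691, -0.002]
wrist_force: [0.3, -0.6, -3.8]
width: 0.063
```

```bash
python3 - <<'E'
from h import *
from cell import monitor
st=monitor.state()
print(st['tool_pos'],go(tcp_for(-.09,.07),YAW,st))
E
```

```text
[0.45379813 0.23584121 0.09672539] ([-13.94, 25.23, 0.85], [0.0007, 0.0012, 0.3771])
```

Request:
arm_command:
  commands:
    - {"grip":5.5,"tx":-0.4,"ty":0.8,"tz":0,"rx":0,"ry":0,"rz":0.01}
    - {"grip":5.5,"tx":-1.3,"ty":2.3,"tz":0,"rx":0,"ry":0,"rz":0.035}
    - {"grip":5.5,"tx":-2.5,"ty":4.5,"tz":0,"rx":0,"ry":0,"rz":0.07}
    - {"grip":5.5,"tx":-3.9,"ty":7.1,"tz":0,"rx":0,"ry":0,"rz":0.11}
    - {"grip":5.5,"tx":-5.3,"ty":9.6,"tz":0,"rx":0,"ry":0,"rz":0.15}

```text
clock: 6.25
tool_pos: [0.449, 0.1255, 0.0969]
tcp_rot: [3.108, 0.455, -0.0]
wrist_force: [0.6, -1.1, -3.7]
width: 0.0631
```

```bash
python3 - <<'E'
from h import *
from cell import monitor
st=monitor.state()
print(st['tool_pos'],go(tcp_for(-.09,.07),YAW,st))
E
```

```text
[0.44897316 0.12552335 0.09690104] ([-6.31, 16.63, 0.84], [0.0, 0.0, 0.2241])
```

Request:
arm_command:
  commands:
    - {"grip":5.5,"tx":-1.1,"ty":2.9,"tz":0.1,"rx":0,"ry":0,"rz":0.04}
    - {"grip":5.5,"tx":-2.2,"ty":5.8,"tz":0.2,"rx":0,"ry":0,"rz":0.08}
    - {"grip":5.5,"tx":-3.3,"ty":8.7,"tz":0.3,"rx":0,"ry":0,"rz":0.12}
    - {"grip":5.5,"tx":-4.3,"ty":11.4,"tz":0.4,"rx":0,"ry":0,"rz":0.16}
    - {"grip":5.5,"tx":-5.1,"ty":13.5,"tz":0.6,"rx":0,"ry":0,"rz":0.19}

```text
clock: 6.75
tool_pos: [0.439, -0.0191, 0.0911]
tcp_rot: [3.137, 0.155, 0.001]
wrist_force: [0.5, 0.4, -4.0]
width: 0.063
```

```bash
python3 - <<'E'
from h import *
from cell import monitor
st=monitor.state()
print(st['tool_pos'],go(tcp_for(-.09,.07),YAW,st))
E
```

```text
[ 0.43900062 -0.01913252  0.09107092] ([-0.61, 3.23, 0.26], [0.0003, -0.0004, 0.0326])
```

Request:
arm_command:
  commands:
    - {"grip":5.5,"tx":-0.3,"ty":1.6,"tz":0.1,"rx":0,"ry":0,"rz":0.02}
    - {"grip":5.5,"tx":-0.5,"ty":2.7,"tz":0.2,"rx":0,"ry":0,"rz":0.032}
    - {"grip":5.5,"tx":-0.6,"ty":3.2,"tz":0.3,"rx":0,"ry":0,"rz":0.033}
    - {"grip":5.5,"tx":-0.6,"ty":3.2,"tz":0.3,"rx":0,"ry":0,"rz":0.033}

```text
clock: 7.15
tool_pos: [0.4364, -0.049, 0.0879]
tcp_rot: [-3.139, -0.111, 0.0]
wrist_force: [-0.4, 0.9, -3.4]
width: 0.0628
```

```bash
python3 - <<'E'
from h import *
from cell import monitor
import cv2
for n in('wrist','scene','side'): snap(n,n[0]+n[1]+'6')
st=monitor.state()
print(st['tool_pos'],st['tcp_rot'],go(tcp_for(-.085,.036),YAW,st))
cv2.imwrite('pics/sc6c.png',cv2.resize(cv2.imread('pics/sc6.png')[180:300,250:400],None,fx=5,fy=5,interpolation=cv2.INTER_CUBIC))
cv2.imwrite('pics/si6c.png',cv2.resize(cv2.imread('pics/si6.png')[190:310,240:390],None,fx=5,fy=5,interpolation=cv2.INTER_CUBIC))
E
```

```text
[ 0.43670647 -0.04800423  0.08806092] [-3.13917582e+00 -1.13321800e-01 -2.36773347e-04] ([0.41, 0.39, 3.36], [-0.0004, -0.0002, 0.0058])
```

View pics/wr6.png

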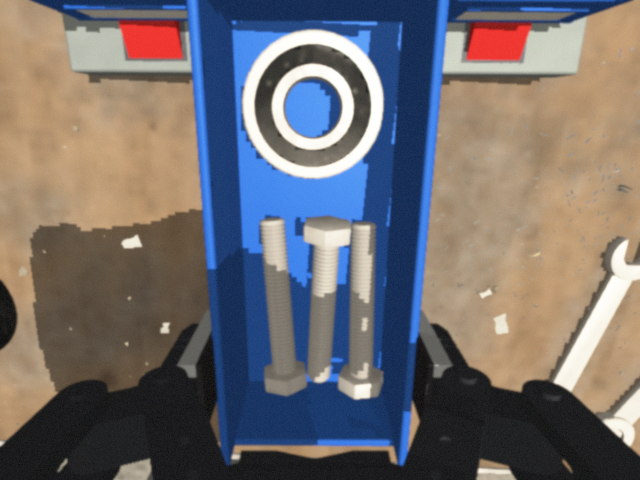

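View pics/sc6c.png

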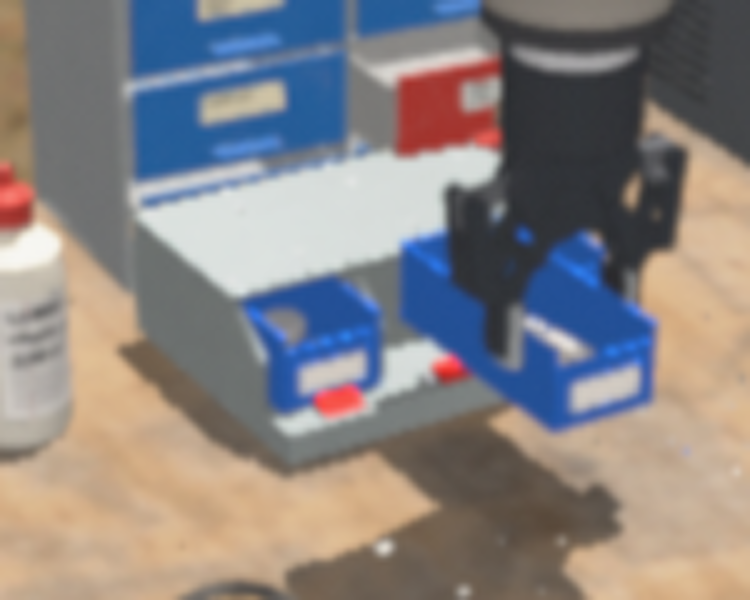

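View pics/si6c.png

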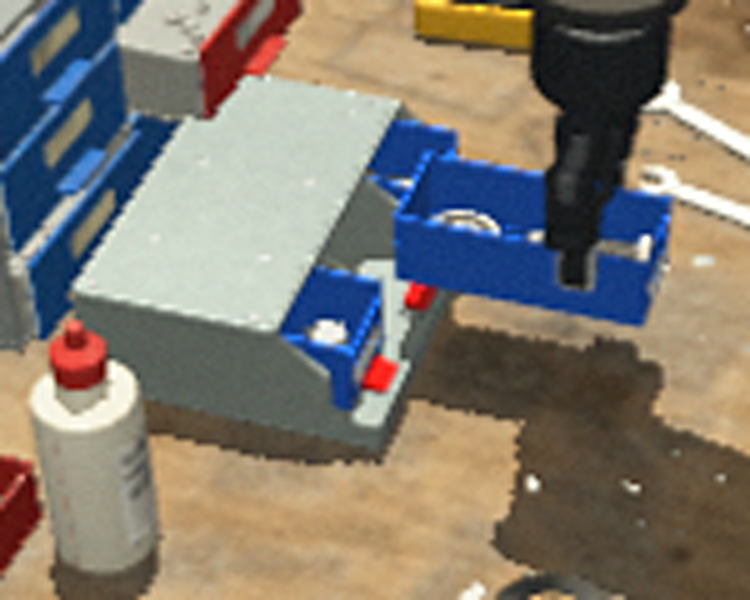

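```bash
python3 - <<'E'
import cv2
s=cv2.imread('pics/wr6.png')
cv2.imwrite('pics/wr6c.png',cv2.resize(s[0:90,50:200],None,fx=5,fy=5,interpolation=cv2.INTER_CUBIC))
cv2.imwrite('pics/wr6d.png',cv2.resize(s[0:90,450:600],None,fx=5,fy=5,interpolation=cv2.INTER_CUBIC))
E
```

```text
(no output)
```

View pics/wr6c.png

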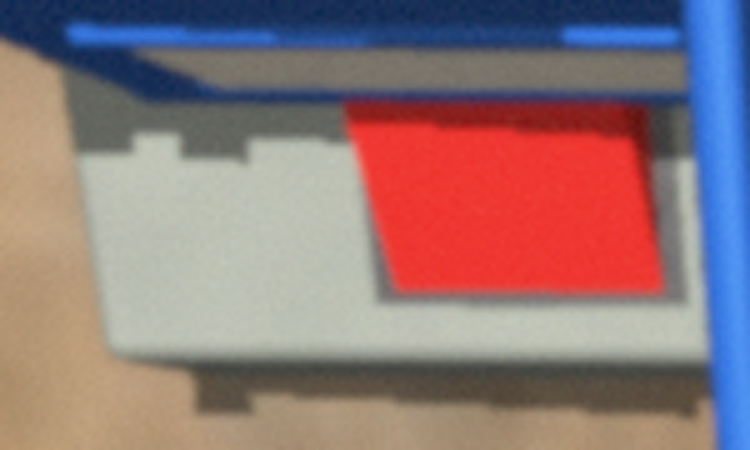

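View pics/wr6d.png

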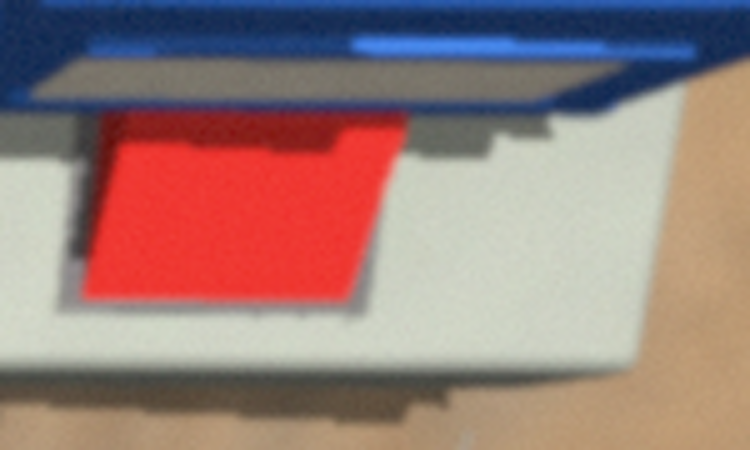

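```bash
python3 - <<'E'
from h import *
D=np.load('pics/wr6.npz');K,E=D['K'],D['E']
A=onplane('',(71.6,70.4),.026,K,E);B=onplane('',(577.4,73.2),.026,K,E)
print(A,B,np.linalg.norm(A-B))
d=(A-B)[:2];yaw=np.arctan2(d[1],d[0])-np.pi/2;print(np.degrees(yaw))
m=(A+B)[:2]/2; x=np.array([np.cos(yaw),np.sin(yaw)]);print('mouth',m+.03*x)
E
```

```text
[0.525  0.0686 0.026 ] [ 0.5403 -0.1621  0.026 ] 0.23120679055771695
3.7942937960591574
mouth [ 0.56258424 -0.04476476]
```

Request:
arm_command:
  commands:
    - {"grip":5.5,"tx":0.4,"ty":0.4,"tz":0.6,"rx":0,"ry":0,"rz":0.006}
    - {"grip":5.5,"tx":0.4,"ty":0.4,"tz":1.6,"rx":0,"ry":0,"rz":0.006}
    - {"grip":5.5,"tx":0.4,"ty":0.4,"tz":2.6,"rx":0,"ry":0,"rz":0.006}
    - {"grip":5.5,"tx":0.4,"ty":0.4,"tz":3.2,"rx":0,"ry":0,"rz":0.006}
    - {"grip":5.5,"tx":0.4,"ty":0.4,"tz":3.2,"rx":0,"ry":0,"rz":0.006}

```text
clock: 7.8
tool_pos: [0.44, -0.0523, 0.0548]
tcp_rot: [-3.139, -0.102, 0.003]
wrist_force: [-0.2, 0.1, -3.5]
width: 0.0628
```

```bash
python3 - <<'E'
from h import *
from cell import monitor
st=monitor.state()
print(st['tool_pos'],st['wrist_force'],go(tcp_for(-.055,.037),YAW,st))
E
```

```text
[ 0.43998225 -0.05230992  0.05483663] [-0.23954438  0.08701273 -3.50667819] ([3.12, -0.07, -0.07], [-0.0005, 0.0021, -0.0012])
```

Request:
arm_command:
  commands:
    - {"grip":5.5,"tx":0.6,"ty":0,"tz":0,"rx":0,"ry":0.002,"rz":0}
    - {"grip":5.5,"tx":1.5,"ty":-0.1,"tz":0,"rx":0,"ry":0.002,"rz":0}
    - {"grip":5.5,"tx":2.5,"ty":-0.1,"tz":0,"rx":0,"ry":0.002,"rz":0}
    - {"grip":5.5,"tx":3.1,"ty":-0.1,"tz":0,"rx":0,"ry":0.002,"rz":0}
    - {"grip":5.5,"tx":3.1,"ty":-0.1,"tz":0,"rx":0,"ry":0.002,"rz":0}

```text
clock: 8.3
tool_pos: [0.4729, -0.0493, 0.0562]
tcp_rot: [-3.14, -0.102, -0.005]
wrist_force: [-1.0, 0.3, -4.1]
width: 0.0633
```

```bash
python3 - <<'E'
from h import *
from cell import monitor
import cv2
st=monitor.state()
print(st['tool_pos'],st['wrist_force'],go(tcp_for(-.055,.028),YAW,st))
snap('side','si7');snap('scene','sc7')
cv2.imwrite('pics/sc7c.png',cv2.resize(cv2.imread('pics/sc7.png')[190:290,265:390],None,fx=6,fy=6,interpolation=cv2.INTER_CUBIC))
cv2.imwrite('pics/si7c.png',cv2.resize(cv2.imread('pics/si7.png')[200:300,270:390],None,fx=6,fy=6,interpolation=cv2.INTER_CUBIC))
E
```

```text
[ 0.47291366 -0.04934223  0.05617379] [-1.04384707  0.27470807 -4.11595826] ([-0.19, 0.01, 0.97], [-0.0002, -0.0029, -0.0014])
```

View pics/sc7c.png

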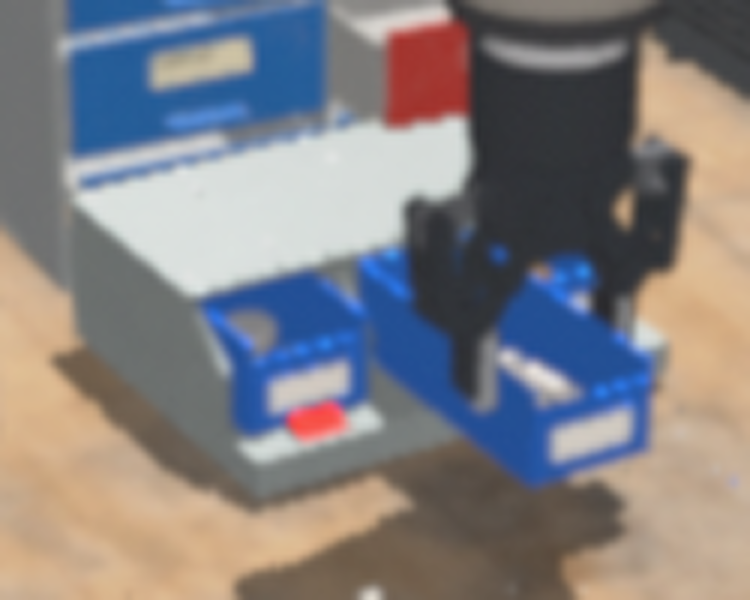

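View pics/si7c.png

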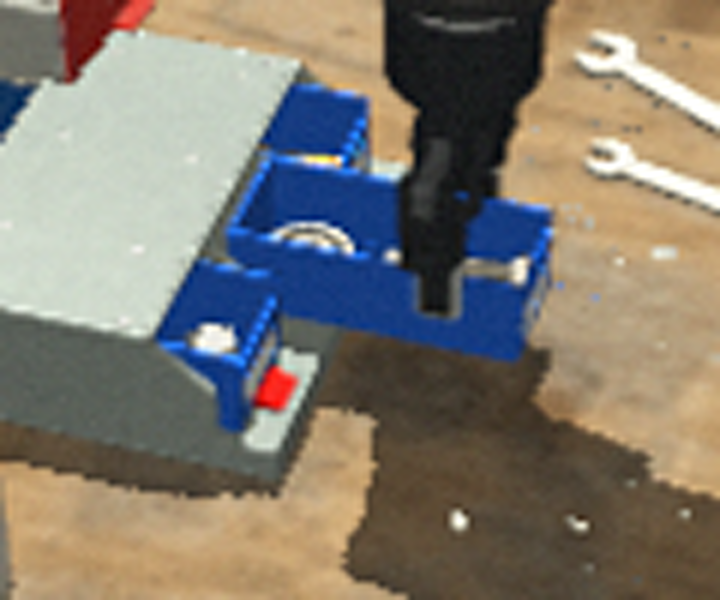

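Request:
arm_command:
  commands:
    - {"grip":5.5,"tx":0,"ty":0,"tz":0.3,"rx":0,"ry":-0.003,"rz":0}
    - {"grip":5.5,"tx":0,"ty":0,"tz":0.6,"rx":0,"ry":-0.003,"rz":0}
    - {"grip":5.5,"tx":0,"ty":0,"tz":0.85,"rx":0,"ry":-0.003,"rz":0}
    - {"grip":5.5,"tx":0,"ty":0,"tz":0.85,"rx":0,"ry":-0.003,"rz":0}

```text
clock: 8.8
tool_pos: [0.4714, -0.0496, 0.0472]
tcp_rot: [-3.14, -0.102, 0.002]
wrist_force: [0.2, -0.3, -2.6]
width: 0.0632
```

```bash
python3 - <<'E'
from h import *
from cell import monitor
st=monitor.state()
print(st['tool_pos'],st['wrist_force'],go(tcp_for(0.015,.028),YAW,st))
E
```

```text
[ 0.47138928 -0.04959715  0.04715283] [ 0.16349444 -0.28385729 -2.64761965] ([6.96, -0.02, 0.05], [-0.0001, 0.0016, -0.0016])
```

Request:
arm_command:
  commands:
    - {"grip":5.5,"tx":0.5,"ty":0,"tz":0,"rx":0,"ry":0.001,"rz":-0.001}
    - {"grip":5.5,"tx":1.3,"ty":0,"tz":0,"rx":0,"ry":0.001,"rz":-0.001}
    - {"grip":5.5,"tx":2.1,"ty":0,"tz":0,"rx":0,"ry":0.001,"rz":-0.001}
    - {"grip":5.5,"tx":2.7,"ty":0,"tz":0,"rx":0,"ry":0.001,"rz":-0.001}
    - {"grip":5.5,"tx":3,"ty":0,"tz":0,"rx":0,"ry":0.001,"rz":-0.001}

```text
clock: 9.3
tool_pos: [0.5025, -0.0475, 0.0475]
tcp_rot: [-3.14, -0.103, -0.001]
wrist_force: [-0.7, -0.1, -3.0]
width: 0.0631
```

Request:
arm_command:
  commands:
    - {"grip":5.5,"tx":0.5,"ty":0,"tz":0,"rx":0,"ry":0.001,"rz":0}
    - {"grip":5.5,"tx":1.2,"ty":0,"tz":0,"rx":0,"ry":0.001,"rz":0}
    - {"grip":5.5,"tx":1.9,"ty":0,"tz":0,"rx":0,"ry":0.001,"rz":0}
    - {"grip":5.5,"tx":2.5,"ty":0,"tz":0,"rx":0,"ry":0.001,"rz":0}
    - {"grip":5.5,"tx":2.5,"ty":0,"tz":0,"rx":0,"ry":0.001,"rz":0}

```text
clock: 9.8
tool_pos: [0.5276, -0.0458, 0.0476]
tcp_rot: [-3.14, -0.103, -0.003]
wrist_force: [0.8, -0.2, -2.6]
width: 0.0632
```

```bash
python3 - <<'E'
from h import *
from cell import monitor
import cv2
st=monitor.state()
print(st['tool_pos'],st['tcp_rot'],st['wrist_force'],go(tcp_for(0.0,.027),YAW,st))
snap('side','si8');snap('wrist','wr8')
cv2.imwrite('pics/si8c.png',cv2.resize(cv2.imread('pics/si8.png')[190:290,260:380],None,fx=6,fy=6,interpolation=cv2.INTER_CUBIC))
E
```

```text
[ 0.52760266 -0.04582182  0.04755012] [-3.13962555e+00 -1.03324077e-01 -2.78692099e-03] [ 0.84650524 -0.20999816 -2.62346418] ([-0.17, -0.0, 0.2], [-0.0002, -0.0018, -0.0005])
```

View pics/wr8.png

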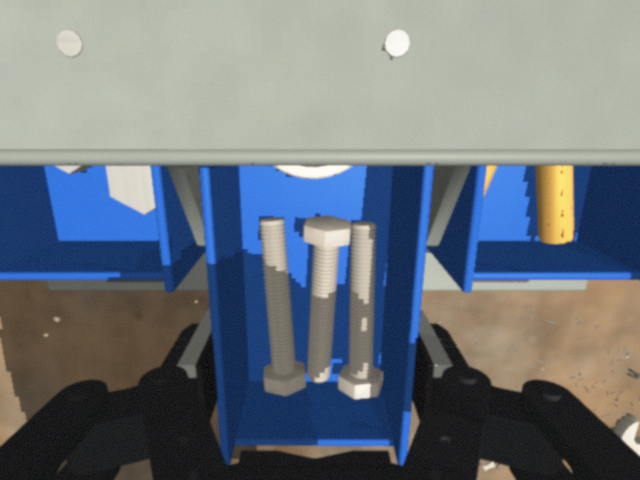

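View pics/si8c.png

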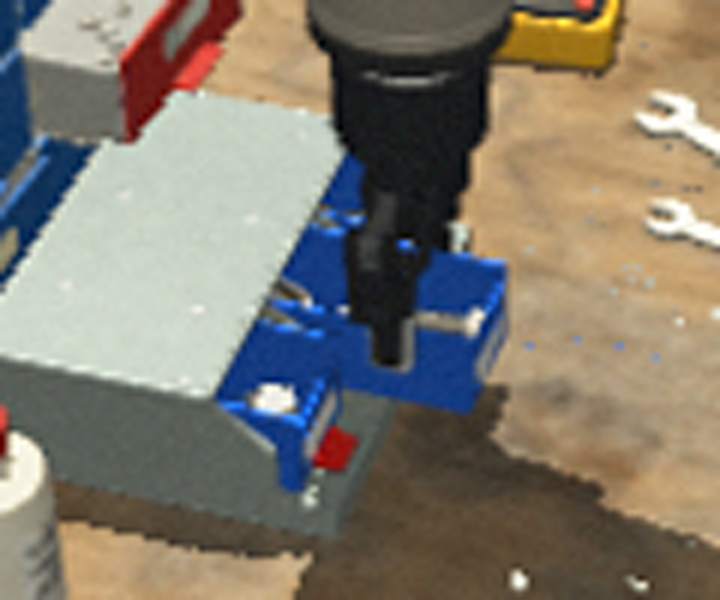

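Request:
arm_command:
  commands:
    - {"grip":5.5,"tx":0,"ty":0,"tz":0.1,"rx":0,"ry":-0.002,"rz":0}
    - {"grip":5.5,"tx":0,"ty":0,"tz":0.2,"rx":0,"ry":-0.002,"rz":0}
    - {"grip":5.5,"tx":0,"ty":0,"tz":0.2,"rx":0,"ry":-0.002,"rz":0}

```text
clock: 10.2
tool_pos: [0.5264, -0.046, 0.0454]
tcp_rot: [-3.14, -0.103, 0.002]
wrist_force: [0.1, -0.2, -2.7]
width: 0.0627
```

Request:
arm_command:
  commands:
    - {"grip":5.5,"tx":0,"ty":0,"tz":0.1,"rx":0,"ry":0,"rz":0}
    - {"grip":5.5,"tx":0,"ty":0,"tz":0.1,"rx":0,"ry":0,"rz":0}

```text
clock: 10.4
tool_pos: [0.5264, -0.046, 0.0446]
tcp_rot: [3.14, 0.103, -0.002]
wrist_force: [-2.2, 0.2, 0.1]
width: 0.0631
```

Request:
arm_command:
  commands:
    - {"grip":6.4,"tx":0,"ty":0,"tz":0,"rx":0,"ry":0,"rz":0}
    - {"grip":6.8,"tx":0,"ty":0,"tz":0,"rx":0,"ry":0,"rz":0}
    - {"grip":7.5,"tx":0,"ty":0,"tz":0,"rx":0,"ry":0,"rz":0}
    - {"grip":8.2,"tx":0,"ty":0,"tz":0,"rx":0,"ry":0,"rz":0}
    - {"grip":8.2,"tx":0,"ty":0,"tz":0,"rx":0,"ry":0,"rz":0}

```text
clock: 10.9
tool_pos: [0.5266, -0.046, 0.0445]
tcp_rot: [-3.14, -0.103, 0.001]
wrist_force: [-0.2, -0.0, 0.3]
width: 0.082
```

Request:
arm_command:
  commands:
    - {"grip":8.2,"tx":0,"ty":0,"tz":-1,"rx":0,"ry":0,"rz":0}
    - {"grip":8.2,"tx":0,"ty":0,"tz":-3,"rx":0,"ry":0,"rz":0}
    - {"grip":8.2,"tx":0,"ty":0,"tz":-6,"rx":0,"ry":0,"rz":0}
    - {"grip":8.2,"tx":0,"ty":0,"tz":-8,"rx":0,"ry":0,"rz":0}
    - {"grip":8.2,"tx":0,"ty":0,"tz":-8,"rx":0,"ry":0,"rz":0}

```text
clock: 11.4
tool_pos: [0.5283, -0.046, 0.1278]
tcp_rot: [3.139, 0.103, 0.006]
wrist_force: [-0.4, 0.1, 0.5]
width: 0.0821
```

```bash
python3 - <<'E'
from h import *
from cell import monitor
import cv2
st=monitor.state()
print(st['clock'],st['tool_pos'],st['tcp_rot'],st['wrist_force'])
snap('wrist','wr9')
E
```

```text
11.4 [ 0.52826083 -0.0459848   0.12782979] [3.13940795 0.10305879 0.00578441] [-0.35928035  0.05666527  0.54201899]
```

View pics/wr9.png

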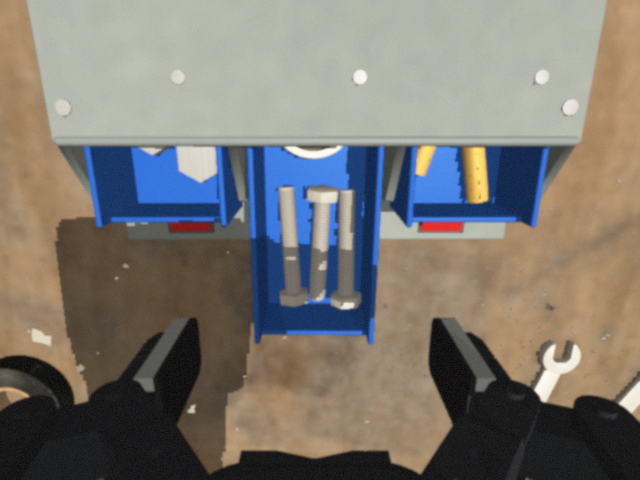

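```bash
python3 - <<'E'
from h import *
from cell import monitor
st=monitor.state()
print(go(tcp_for(-.0605,.043-.0185),YAW,st))
E
```

```text
([-6.23, -0.03, 8.32], [0.0005, -0.002, -0.0008])
```

Request:
arm_command:
  commands:
    - {"grip":4,"tx":-2.5,"ty":0,"tz":0,"rx":0,"ry":-0.002,"rz":0}
    - {"grip":0,"tx":-5,"ty":0,"tz":0,"rx":0,"ry":-0.002,"rz":0}
    - {"grip":0,"tx":-6.2,"ty":0,"tz":0,"rx":0,"ry":-0.002,"rz":0}
    - {"grip":0,"tx":-6.2,"ty":0,"tz":0,"rx":0,"ry":-0.002,"rz":0}
    - {"grip":0,"tx":-6.2,"ty":0,"tz":1,"rx":0,"ry":-0.002,"rz":0}

```text
clock: 11.95
tool_pos: [0.4663, -0.0501, 0.1152]
tcp_rot: [3.14, 0.103, -0.0]
wrist_force: [0.6, -0.5, -0.1]
width: 0.0084
```

Request:
arm_command:
  commands:
    - {"grip":0,"tx":0,"ty":0,"tz":2,"rx":0,"ry":0,"rz":0}
    - {"grip":0,"tx":0,"ty":0,"tz":3,"rx":0,"ry":0,"rz":0}
    - {"grip":0,"tx":0,"ty":0,"tz":4,"rx":0,"ry":0,"rz":0}
    - {"grip":0,"tx":0,"ty":0,"tz":4,"rx":0,"ry":0,"rz":0}

```text
clock: 12.35
tool_pos: [0.4642, -0.0498, 0.0732]
tcp_rot: [-3.139, -0.104, 0.008]
wrist_force: [-0.7, 0.5, 0.3]
width: 0.0001
```

```bash
python3 - <<'E'
from h import *
from cell import monitor
import cv2
st=monitor.state()
print(st['clock'],st['tool_pos'],st['tcp_rot'],st['wrist_force'],st['width'])
print(go(tcp_for(-.0605,.043-.0185),YAW,st))
snap('wrist','wr10');snap('side','si10')
cv2.imwrite('pics/si10c.png',cv2.resize(cv2.imread('pics/si10.png')[190:310,260:400],None,fx=5,fy=5,interpolation=cv2.INTER_CUBIC))
E
```

```text
12.35 [ 0.4642438  -0.04982325  0.07318945] [-3.13939923 -0.10372124  0.00802677] [-0.72577013  0.45967747  0.2606271 ] 0.00012754091026273708
([0.14, 0.02, 3.02], [-0.0006, 0.0051, -0.0003])
```

View pics/wr10.png

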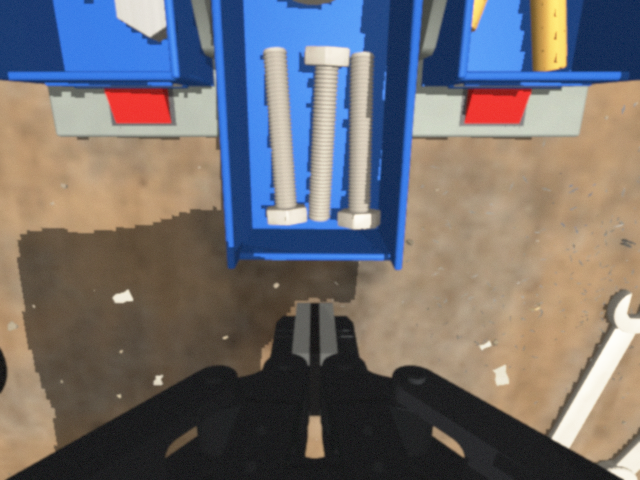

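View pics/si10c.png

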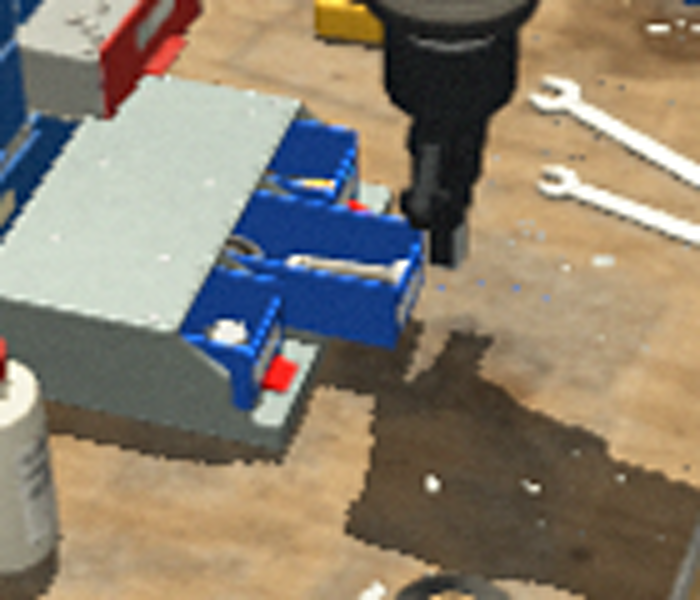

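Request:
arm_command:
  commands:
    - {"grip":0,"tx":0.1,"ty":0,"tz":1.2,"rx":0,"ry":0.002,"rz":0}
    - {"grip":0,"tx":0.1,"ty":0,"tz":2.4,"rx":0,"ry":0.002,"rz":0}
    - {"grip":0,"tx":0.1,"ty":0,"tz":3,"rx":0,"ry":0.002,"rz":0}
    - {"grip":0,"tx":0.1,"ty":0,"tz":3,"rx":0,"ry":0.002,"rz":0}

```text
clock: 12.85
tool_pos: [0.4648, -0.0499, 0.0435]
tcp_rot: [-3.14, -0.103, 0.004]
wrist_force: [-0.9, -0.4, -0.0]
width: -0.0002
```

Request:
arm_command:
  commands:
    - {"grip":0,"tx":0.2,"ty":0,"tz":0,"rx":0,"ry":0,"rz":0}
    - {"grip":0,"tx":0.4,"ty":0,"tz":0,"rx":0,"ry":0,"rz":0}
    - {"grip":0,"tx":0.7,"ty":0,"tz":0,"rx":0,"ry":0,"rz":0}
    - {"grip":0,"tx":1,"ty":0,"tz":0,"rx":0,"ry":0,"rz":0}
    - {"grip":0,"tx":1.3,"ty":0,"tz":0,"rx":0,"ry":0,"rz":0}

```text
clock: 13.35
tool_pos: [0.4785, -0.0492, 0.0447]
tcp_rot: [3.14, 0.103, -0.002]
wrist_force: [-2.9, -1.2, 3.5]
width: -0.0002
```

```bash
python3 - <<'E'
from h import *
from cell import monitor
st=monitor.state()
print(st['clock'],st['tool_pos'],st['tcp_rot'],st['wrist_force'],st['width'])
print(go(tcp_for(.0145,.043-.0185),YAW,st))
E
```

```text
13.35 [ 0.47846452 -0.04923421  0.04466319] [ 3.13974159e+00  1.02973512e-01 -2.44910402e-03] [-2.90408324 -1.15357386  3.51416245] -0.00017471063686433534
([6.21, -0.02, 0.16], [0.0001, 0.0016, -0.0008])
```

Request:
arm_command:
  commands:
    - {"grip":0,"tx":0.6,"ty":0,"tz":0,"rx":0,"ry":0,"rz":0}
    - {"grip":0,"tx":1.2,"ty":0,"tz":0,"rx":0,"ry":0,"rz":0}
    - {"grip":0,"tx":1.8,"ty":0,"tz":0,"rx":0,"ry":0,"rz":0}
    - {"grip":0,"tx":2.4,"ty":0,"tz":0,"rx":0,"ry":0,"rz":0}
    - {"grip":0,"tx":2.8,"ty":0,"tz":0,"rx":0,"ry":0,"rz":0}

```text
clock: 13.85
tool_pos: [0.5072, -0.0472, 0.0445]
tcp_rot: [-3.14, -0.103, 0.001]
wrist_force: [-3.6, -0.4, 3.3]
width: 0.0002
```

Request:
arm_command:
  commands:
    - {"grip":0,"tx":0.4,"ty":0,"tz":0,"rx":0,"ry":0,"rz":0}
    - {"grip":0,"tx":0.8,"ty":0,"tz":0,"rx":0,"ry":0,"rz":0}
    - {"grip":0,"tx":1.2,"ty":0,"tz":0,"rx":0,"ry":0,"rz":0}
    - {"grip":0,"tx":1.5,"ty":0,"tz":0,"rx":0,"ry":0,"rz":0}
    - {"grip":0,"tx":1.5,"ty":0,"tz":0,"rx":0,"ry":0,"rz":0}

```text
clock: 14.35
tool_pos: [0.5221, -0.0462, 0.0446]
tcp_rot: [-3.14, -0.103, 0.0]
wrist_force: [-0.5, 0.3, 0.5]
width: -0.0004
```

```bash
python3 - <<'E'
from h import *
from cell import monitor
st=monitor.state()
print(st['clock'],st['tool_pos'],st['tcp_rot'],st['wrist_force'],st['torque'])
snap('wrist','wr11')
E
```

```text
14.35 [ 0.52209632 -0.04618029  0.0445575 ] [-3.13972124e+00 -1.03424659e-01  3.76308179e-04] [-0.46276493  0.31083007  0.53466172] [ 0.01616482 -0.01095039  0.03521413]
```

View pics/wr11.png

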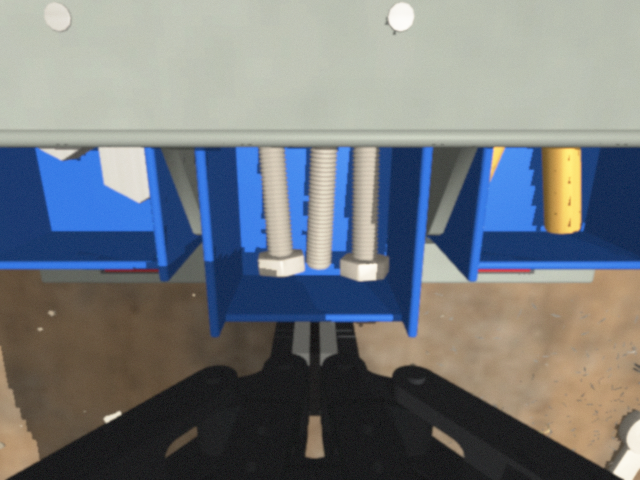

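Request:
arm_command:
  commands:
    - {"grip":0,"tx":0.3,"ty":0,"tz":0,"rx":0,"ry":0,"rz":0}
    - {"grip":0,"tx":0.6,"ty":0,"tz":0,"rx":0,"ry":0,"rz":0}
    - {"grip":0,"tx":0.8,"ty":0,"tz":0,"rx":0,"ry":0,"rz":0}

```text
clock: 14.7
tool_pos: [0.5296, -0.0458, 0.0445]
tcp_rot: [3.14, 0.103, -0.002]
wrist_force: [-2.8, -1.0, 2.5]
width: -0.0002
```

Request:
arm_command:
  commands:
    - {"grip":0,"tx":0.1,"ty":0,"tz":0,"rx":0,"ry":0,"rz":0}
    - {"grip":0,"tx":0.2,"ty":0,"tz":0,"rx":0,"ry":0,"rz":0}

```text
clock: 14.9
tool_pos: [0.5313, -0.0457, 0.0445]
tcp_rot: [3.14, 0.103, -0.002]
wrist_force: [-4.7, -0.2, 2.3]
width: 0.0002
```

Request:
arm_command:
  commands:
    - {"grip":0,"tx":0.1,"ty":0,"tz":0,"rx":0,"ry":0,"rz":0}
    - {"grip":0,"tx":0.2,"ty":0,"tz":0,"rx":0,"ry":0,"rz":0}

```text
clock: 15.1
tool_pos: [0.5328, -0.0456, 0.0444]
tcp_rot: [3.14, 0.103, -0.004]
wrist_force: [-9.7, -0.3, 6.5]
width: -0.0001
```

Request:
arm_command:
  commands:
    - {"grip":0,"tx":0.1,"ty":0,"tz":0,"rx":0,"ry":0,"rz":0}
    - {"grip":0,"tx":0.2,"ty":0,"tz":0,"rx":0,"ry":0,"rz":0}

```text
clock: 15.3
tool_pos: [0.5342, -0.0456, 0.0443]
tcp_rot: [3.14, 0.103, -0.005]
wrist_force: [-11.5, -1.1, 9.3]
width: 0.0001
```

Request:
arm_command:
  commands:
    - {"grip":0,"tx":0.1,"ty":0,"tz":-0.05,"rx":0,"ry":0,"rz":0}
    - {"grip":0,"tx":0.2,"ty":0,"tz":-0.05,"rx":0,"ry":0,"rz":0}

```text
clock: 15.5
tool_pos: [0.5365, -0.0454, 0.0446]
tcp_rot: [3.14, 0.103, -0.004]
wrist_force: [-6.0, -0.7, -0.4]
width: 0.0002
```

Request:
arm_command:
  commands:
    - {"grip":0,"tx":0.1,"ty":0,"tz":-0.05,"rx":0,"ry":0,"rz":0}
    - {"grip":0,"tx":0.2,"ty":0,"tz":-0.05,"rx":0,"ry":0,"rz":0}

```text
clock: 15.7
tool_pos: [0.5384, -0.0452, 0.045]
tcp_rot: [3.14, 0.103, -0.005]
wrist_force: [-6.8, -0.6, -0.3]
width: -0.0
```

```bash
python3 - <<'E'
from h import *
from cell import monitor
import cv2
st=monitor.state()
print(st['clock'],st['tool_pos'],st['tcp_rot'],st['wrist_force'],st['torque'])
snap('wrist','wr12');snap('scene','sc12');snap('side','si12')
cv2.imwrite('pics/sc12c.png',cv2.resize(cv2.imread('pics/sc12.png')[190:290,270:390],None,fx=6,fy=6,interpolation=cv2.INTER_CUBIC))
cv2.imwrite('pics/si12c.png',cv2.resize(cv2.imread('pics/si12.png')[200:290,270:360],None,fx=6,fy=6,interpolation=cv2.INTER_CUBIC))
E
```

```text
15.7 [ 0.53838256 -0.04522414  0.04504035] [ 3.13983441  0.10321721 -0.00475779] [-6.80884465 -0.6230067  -0.28848278] [-0.14098154  1.42494167  0.07668017]
```

View pics/wr12.png

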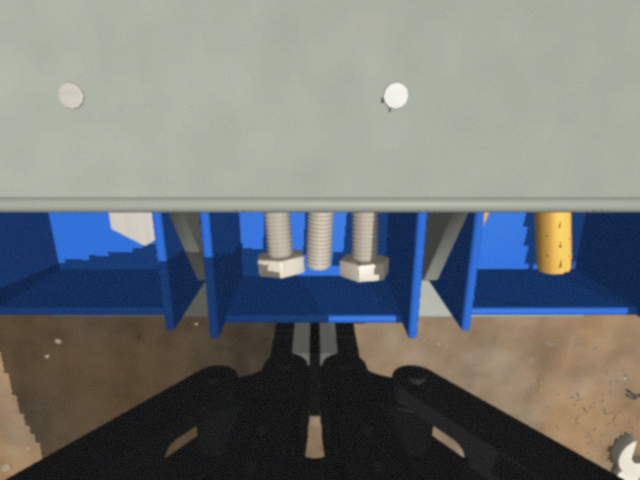

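View pics/sc12c.png

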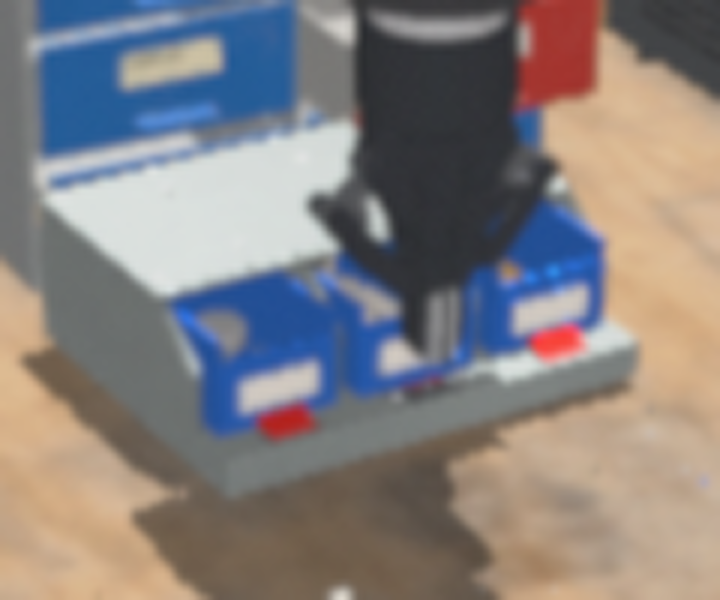

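View pics/si12c.png

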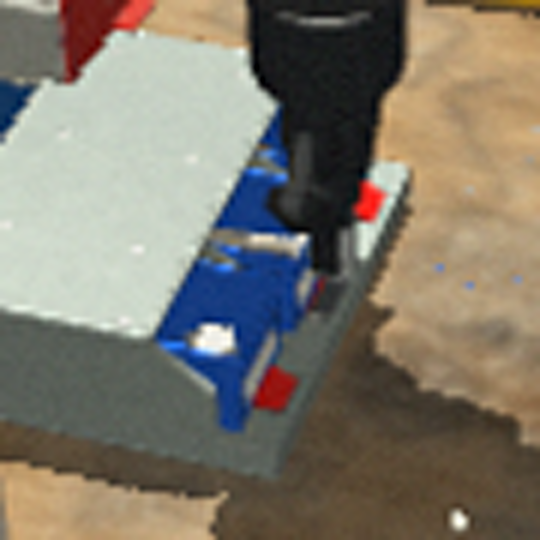

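Request:
arm_command:
  commands:
    - {"grip":0,"tx":0.1,"ty":0,"tz":-0.03,"rx":0,"ry":0,"rz":0}
    - {"grip":0,"tx":0.2,"ty":0,"tz":-0.03,"rx":0,"ry":0,"rz":0}

```text
clock: 16.05
tool_pos: [0.5403, -0.0451, 0.0453]
tcp_rot: [3.14, 0.103, -0.005]
wrist_force: [-6.4, -0.3, -2.2]
width: 0.0003
```

```bash
python3 - <<'E'
from h import *
from cell import monitor
import cv2
st=monitor.state()
print(st['clock'],st['tool_pos'],st['wrist_force'])
snap('scene','sc13');snap('side','si13')
a=cv2.resize(cv2.imread('pics/sc13.png')[220:280,310:380],None,fx=5,fy=5,interpolation=cv2.INTER_CUBIC)
b=cv2.resize(cv2.imread('pics/si13.png')[225:285,295:365],None,fx=5,fy=5,interpolation=cv2.INTER_CUBIC)
cv2.imwrite('pics/c13.png',np.hstack([a,b]))
E
```

```text
16.05 [ 0.54031364 -0.04511763  0.04529385] [-6.44703194 -0.32189809 -2.22225641]
```

View pics/c13.png

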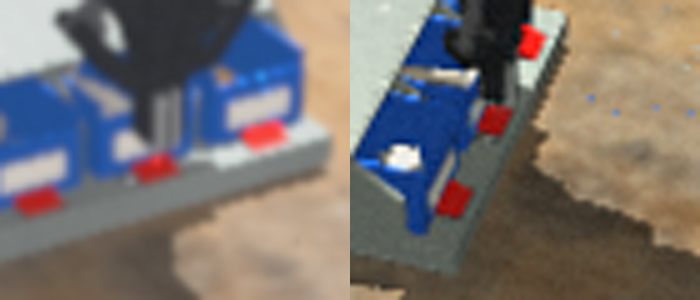

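Request:
arm_command:
  commands:
    - {"grip":0,"tx":0.1,"ty":0,"tz":0,"rx":0,"ry":0,"rz":0}
    - {"grip":0,"tx":0.15,"ty":0,"tz":0,"rx":0,"ry":0,"rz":0}
    - {"grip":0,"tx":0.15,"ty":0,"tz":0,"rx":0,"ry":0,"rz":0}

```text
clock: 16.45
tool_pos: [0.5417, -0.0451, 0.0452]
tcp_rot: [3.14, 0.103, -0.005]
wrist_force: [-6.2, -0.1, -1.4]
width: 0.0003
```

Request:
arm_command:
  commands:
    - {"grip":0,"tx":-0.2,"ty":0,"tz":0,"rx":0,"ry":0,"rz":0}
    - {"grip":0,"tx":-0.5,"ty":0,"tz":0,"rx":0,"ry":0,"rz":0}
    - {"grip":0,"tx":-0.9,"ty":0,"tz":-0.1,"rx":0,"ry":0,"rz":0}
    - {"grip":0,"tx":-2,"ty":0,"tz":-0.5,"rx":0,"ry":0,"rz":0}
    - {"grip":0,"tx":-4,"ty":0,"tz":-1.5,"rx":0,"ry":0,"rz":0}

```text
clock: 16.95
tool_pos: [0.5027, -0.0473, 0.0609]
tcp_rot: [-3.14, -0.104, 0.001]
wrist_force: [-0.2, -0.4, 1.2]
width: 0.0001
```

Request:
arm_command:
  commands:
    - {"grip":0,"tx":-2,"ty":0,"tz":-4,"rx":0,"ry":0,"rz":0}
    - {"grip":0,"tx":-3,"ty":0,"tz":-8,"rx":0,"ry":0,"rz":0}
    - {"grip":0,"tx":-4,"ty":0,"tz":-12,"rx":0,"ry":0,"rz":0}
    - {"grip":0,"tx":-4,"ty":0,"tz":-12,"rx":0,"ry":0,"rz":0}

```text
clock: 17.35
tool_pos: [0.4641, -0.0504, 0.1859]
tcp_rot: [3.138, 0.102, 0.01]
wrist_force: [0.0, -0.1, 0.4]
width: -0.0001
```

```bash
python3 - <<'E'
from h import *
from cell import monitor
import cv2
snap('scene','sc14');snap('side','si14');snap('wrist','wr14')
st=monitor.state()
print(st['clock'],st['tool_pos'],st['wrist_force'])
a=cv2.resize(cv2.imread('pics/sc14.png')[200:280,290:390],None,fx=4,fy=4,interpolation=cv2.INTER_CUBIC)
b=cv2.resize(cv2.imread('pics/si14.png')[210:290,270:370],None,fx=4,fy=4,interpolation=cv2.INTER_CUBIC)
cv2.imwrite('pics/c14.png',np.hstack([a,b]))
E
```

```text
17.5 [ 0.46283491 -0.05033645  0.18099652] [ 0.70024384 -0.60176248 -0.24383908]
```

View pics/c14.png

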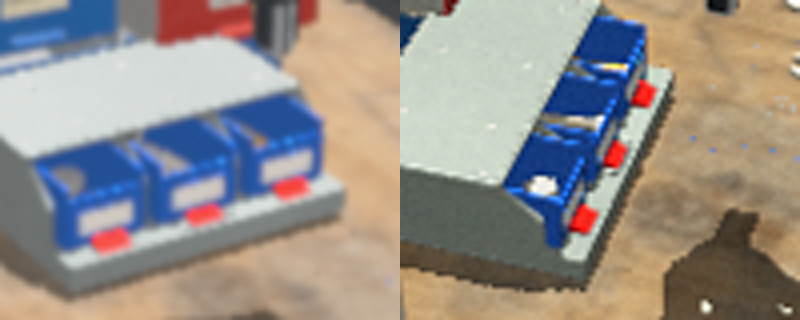

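View pics/wr14.png

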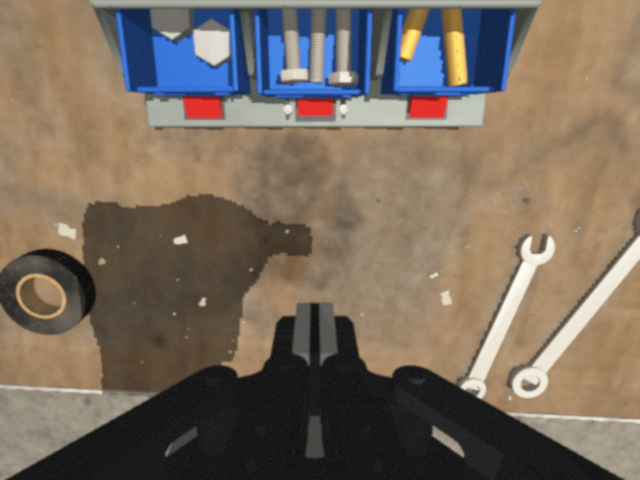

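View pics/si14.png

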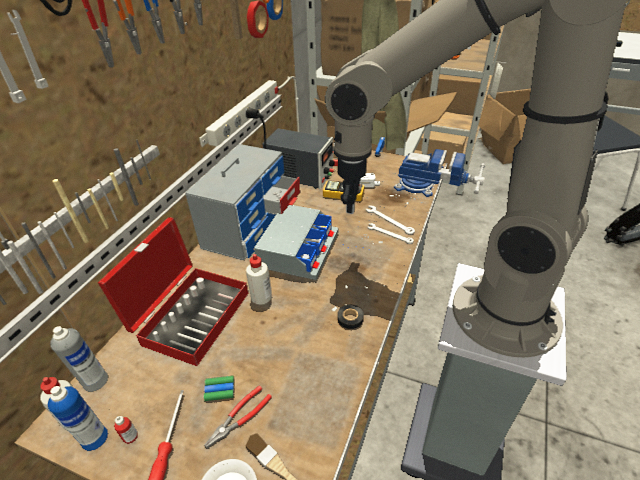

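Request:
arm_command:
  commands:
    - {"grip":0,"tx":0,"ty":0,"tz":0,"rx":0,"ry":0,"rz":0}
    - {"grip":0,"tx":0,"ty":0,"tz":0,"rx":0,"ry":0,"rz":0}
    - {"grip":0,"tx":0,"ty":0,"tz":0,"rx":0,"ry":0,"rz":0}
    - {"grip":0,"tx":0,"ty":0,"tz":0,"rx":0,"ry":0,"rz":0}
    - {"grip":0,"tx":0,"ty":0,"tz":0,"rx":0,"ry":0,"rz":0}

```text
clock: 18.0
tool_pos: [0.4631, -0.0501, 0.1806]
tcp_rot: [-3.14, -0.103, 0.002]
wrist_force: [-0.4, -1.1, 0.2]
width: 0.0001
```

```bash
python3 - <<'E'
from h import *
import cv2
snap('wrist','wr15')
a=cv2.resize(cv2.imread('pics/wr14.png')[60:135,220:380],None,fx=5,fy=4,interpolation=cv2.INTER_CUBIC)
b=cv2.resize(cv2.imread('pics/wr15.png')[60:135,220:380],None,fx=5,fy=4,interpolation=cv2.INTER_CUBIC)
cv2.imwrite('pics/c15.png',np.vstack([a,b]))
E
```

View pics/c15.png

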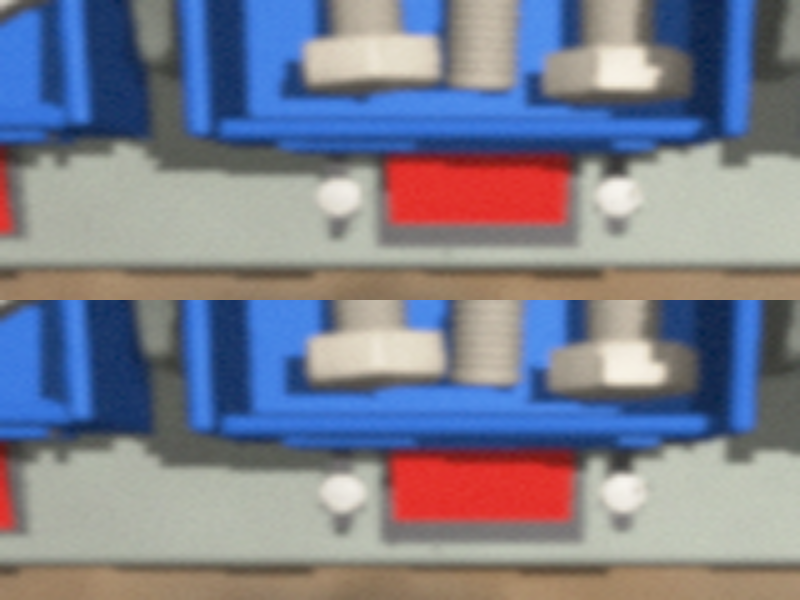

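```bash
python3 -c "
from cell import job_done,monitor
print(monitor.state()['wrist_force']);print(job_done())"
```

```text
[-0.89697616  0.10752911 -0.86268197]
the job is handed in; nothing more can be done
None
```

I carried the blue bin level to the empty middle bay and slid it in tall end first. I then pushed the low front wall home with closed fingers and handed the job in at about 18 s of the 56 s allowed. `job_done()` gives no verdict.

- **Push:** The force peaked at about 11.5 N along the push when the buffer came in, then dropped to 6 to 7 N after I eased off the downward pressure. The catch changed from flush to raised between about 66 and 68 mm of finger travel. I pushed about 1.5 mm further to be sure, without any rise in force that would mean the end pads.
- **Last checks:** After I backed off, the side and scene images showed the red catch standing up in front of the bin, looking like its two neighbours. Two wrist images about half a second apart showed no creep. The three bolts and the other things on the bench looked undisturbed. The wrist force was near zero with the gripper clear.
- **Not directly checked:**
  - I judged the catch as raised by eye and did not measure its height.
  - The bearing is hidden under the roof now; I last saw part of it, in the bin, just before the push.
  - One bolt shifted slightly inside the bin during the carry.
- **Refused command:** My first move call was refused because it left out fields. That cost no arm motion.

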